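# Close up the fuel tank: bayonet cap, then flip vent

## Task

Close up the red fuel tank on the bench. Pick up the loose black filler cap, set it squarely into the leaning filler neck with its two lugs in the two slots, push it fully in and twist it clockwise all the way to the stop; only then press the small yellow flip cap on the vent fully shut. Leave the tools and materials around the tank where they are.

Things in the scene. Friction and masses are not known exactly. Their poses are not given: they have to be found in the camera images.
- tank: Red painted fuel tank, fixed to the bench, 160 (x) x 270 (y) x 70 mm high. Origin: centre of its underside on the bench; z up; its front (-x) side is turned roughly to the robot. Metal filler neck on the front right (-y) part of the top, black vent with yellow flip cap on the left (+y) part.
- neck: Round aluminium filler neck on the tank, 62 mm outer diameter, leaning 30 degrees from vertical to the tank's front. Origin: centre of the mouth's top face, 125 mm above the bench. z points outward along the neck's axis (up and to the front); x up the slope, along the line of the two slots; y level.
- neck_slot (a point): Middle of the upper slot of the mouth, on its top face. Two opposite slots, at +x and -x of the neck, each 13 mm wide, reach from the 38 mm hole out to radius 26 mm through a lip 5 mm thick.
- neck_under_lip (a point): Point on the neck's axis at the lip's underside, 5 mm inside. Below the lip the neck is 52 mm wide and 26 mm deep from the top face. Lugs that passed the slots turn beneath the lip clockwise only, looking into the neck (negative about its z), by 70 degrees to a fixed stop.
- cap: Loose black filler cap standing on the bench, spigot down, 0.1 kg. Origin: centre of the spigot's underside; z up through the grip; x along grip bar and lugs (a half turn makes no difference). Grey spigot 34 mm diameter, 18 mm long, its lowest 5 mm tapering to 27 mm; above it a disc 60 mm wide, 5 mm thick, with an orange dot over each lug.
- cap_lug (a point): Outer face of one of the cap's two orange lugs (at +x and -x): 10 mm wide, reaching out to radius 23.5 mm, from 6 to 11 mm above the cap's origin.
- cap_grip (a point): Middle of the top of the cap's grip bar: 46 mm long (x), 14 mm thick (y), from 23 to 52 mm above the cap's origin.
- cap_seat (a point): Point on the cap's axis in the plane of the disc's underside, 18 mm above the cap's origin. It meets the neck's origin when the cap is fully in; about 2 mm of play is left along the axis and 2 mm sideways.
- vent_cap (a joint): Hinge angle of the yellow flip cap of the vent, rad: 0 fully shut (lying flat), 2.0 at most open; about 1.57 stands upright, beyond that it leans back to the tank's rear. It stays where it is left (stiff hinge, 0.02 N m) and has no catch.
- vent_hinge (a point): Middle of the flip cap's hinge pin, on the rear (+x) side of the vent, 84 mm above the bench. The pin lies along the tank's y. The flip cap, a 29 mm disc 5 mm thick with a 16 mm wide thumb tab, reaches 39 mm from the pin, towards the tank's front (-x) when shut.
- vent_cap_edge (a point): Outer end of the flip cap's thumb tab, 39 mm from the hinge pin.
- masking_tape: Roll of masking tape lying on the bench, 106x103x24 mm; origin: centre of its underside. To be left alone.
- sanding_block: Cork sanding block, 61x95x25 mm; origin: centre of its underside. To be left alone.
- rubber_hammer: Black rubber hammer lying on the bench, 202x94x49 mm; origin: centre of its underside. To be left alone.

How it is judged:
By the outcome, as a careful person would: the job done as asked, in the order asked, and still so for the second after the job is handed in, with the robot touching nothing.
It also fails if it takes over 59 s, if anything falls off the work surface, if the arm or the gripper's body presses on something with over 40 N, if the wrist force passes 120 N, or if a joint passes its speed limit or range.

## Robot

A 6-joint arm with a two-finger parallel gripper is mounted at the origin on a cart in front of the work surface, level with it; the furniture and walls round the work are solid. World frame = base frame: x ahead of the robot, y to its left, z up, the work surface at z = 0. Lengths are in m, angles in rad, forces in N, time in s.
With the tool pointing down it reaches from about 0.35 to 0.975 m from the base axis. Payload 4.9 kg.
Tool frame: the origin (TCP) lies on the centre line of the jaws, within the pads' length; the fingertips stand 14 mm ahead of it and the grasp point (between the pads) lies 5 mm behind it; x points along the fingers, z is the direction in which the jaws open and shut, and the axes are right-handed (so a half turn about x gives the same grasp; the last joint's range is limited). The gripper opens to 85 mm and grips with 20 to 120 N. Pads are 22 mm wide; open, the fingers measure 114 mm over their backs; the gripper's body (76 mm by 85 mm) begins 54 mm behind the grasp point. The pads swing forward as they close: fully open they stand 13 mm farther back than shut.
Start: joints at [1.035, 0.053, 1.613, -0, 1.476, -0.119], TCP at [0.253, 0.571, 0.209] pointing down, gripper open.
Joint ranges: [-3.01, 3.01], [-1.01, 2.22], [0.06, 2.58], [-1.02, 4.17], [0.09, 2.62], [-3.14, 3.14]. Speed limits (rad/s): [2.57, 2.57, 3.14, 3.14, 3.14, 3.14].

## Interface

Orientations are given as a rotation vector (axis times angle).
In Python, from station import ctrl gives the robot as it stands.
- The arm moves only by the tool move_arm, never from a script. Its argument "increments" is a list that holds one entry, the list of rows, each a list of 4 numbers: the shift along the tool's x, y, z in units of 25 cm (1.0 is 25 cm), then the turn about the tool's x in units of 90 degrees (1.0 is 90 degrees). A call has 1 to 20 rows; each row shifts and turns the commanded pose from where the row before left it, along the tool's axes as they then stand; what a row does not reach is not made up. A row lasts 1/12 s, in which the tool goes at most 41.7 mm and 7.16 degrees, less where a joint would pass 70% of its speed; a pose out of reach is approached as far as the arm can. A call with a number of a shift or a turn outside -1 to 1 is refused whole. A call with a gripper value outside its range is refused whole. "gripper" is the closure, from 0 (fully open) to 1 (shut), set as the call begins (left out, the last holds). The fingers move at their own pace and stop on an object; "squeeze" is the grip in N (left out, the last holds). Time passes only in rows, so rows that do not move let the fingers close. It gives the time, the measured TCP pose, the force and the opening at its end, in the units of the state.
- ctrl.get_obs(): the state, without advancing time (a new reading comes with each control period).
- ctrl.get_image(name): name is "scene" or "top" or "wrist"; returns a dict with "pixels" (400x640x3 uint8, red, green, blue), "depth" (400x640 float32, m along the optical axis (not along the pixel's ray), 0 where there is no reading), "K" (3x3 intrinsics, pixels), "extrinsics" (4x4, takes a point from camera to world coordinates); the wrist camera has in their place "tool_from_camera" (4x4, takes a point from camera to tool coordinates, whose origin is the TCP and whose axes are the tool frame's). Camera axes: x right, y up, looking along -z (the intrinsics and any distortion apply to the point x, -y, -z); pixel columns grow to the right and rows downward; lengths in m; the calibration is good to about 2 mm. The wrist camera is an equidistant fisheye: a pixel r from the principal point sees the ray r / f radians off the axis. A picture is of the moment at which its call begins: read the wrist's pose just before it.
- ctrl.finish_job(): hands the job in, once; it reports no verdict.
Trained networks look in the newest picture that a camera, given by its name, has taken for a name from the list of things; names that differ only in an ending like _2 or _b are one class to them, and where a whole thing is asked for, a point or a joint stands for the part that bears it (a point fixed in the world has none). Each returns a list of dicts, best first, with "score" (0 to 1); they miss things now and then, are a little off and sometimes report something else, mostly with a low value. They report only what shows in the picture. A call takes as long as a camera call.
- ctrl.trace(camera, target): "region" (400x640 bool, what is visible of it) and "pixel" ([row, column] in pixels, amid what is visible of it).
The state is a dict: "t": time; "q": joint angles; "dq": joint speeds; "effort": joint torques, N m; "tool_pos": TCP position; "tool_rot": TCP orientation; "contact_force": force on the tool from outside, world axes, zero at the start; "wrist_torque": the same for the moment, N m; "opening": finger opening in m.
Only numpy, scipy, OpenCV 4.12 (cv2) and the standard library are available. Lean on these libraries where they do the work, as an engineer would, in place of code of your own. Each camera call takes 0.05 s, during which the arm holds its last target. There are 200 camera calls.

## Working session

There is one attempt and no reset: what is moved stays moved. The work goes in short steps, Python scripts to look and compute and a tool call to move; the robot and the scene stay as the last step left them, time stands still between calls to the robot, and variables do not carry over. Pictures are saved under pics/ and viewed, about 8 in all and at most 12, crops included, and the job is handed in when it is done.

Besides the shell and the picture viewer there is one more tool, called after "Request:" by a JSON object that holds its "api" and its "payload". move_arm: Moves the arm, as the interface text tells. Shifts and turns lie within -1 to 1; 1 stands for 25 cm of shift or 90 degrees of turn. Its arguments: {"type":"object","properties":{"increments":{"type":"array","items":{"type":"array","items":{"type":"array","items":{"type":"number","minimum":-1,"maximum":1}}}},"gripper":{"type":"number"},"squeeze":{"type":"number"}},"required":["increments"]}

```bash
mkdir -p pics; cat > h.py <<'E'
from station import ctrl
import numpy as np, cv2
from scipy.spatial.transform import Rotation as R
np.set_printoptions(precision=4,suppress=True)
def get(name):
    o=ctrl.get_obs(); im=ctrl.get_image(name)
    if name=='wrist':
        T=np.eye(4);T[:3,:3]=R.from_rotvec(o['tool_rot']).as_matrix();T[:3,3]=o['tool_pos']
        im['T']=T@im['tool_from_camera']
    else: im['T']=im['extrinsics']
    im['name']=name
    return im
def ray(im,r,c):
    K=im['K'];x=(c-K[0,2])/K[0,0];y=(r-K[1,2])/K[1,1]
    if im['name']=='wrist':
        th=np.hypot(x,y);s=np.sin(th)/max(th,1e-9);return np.array([x*s,-y*s,-np.cos(th)])
    return np.array([x,-y,-1.])
def pt(im,r,c,d=None):
    if d is None:
        w=im['depth'][int(r)-1:int(r)+2,int(c)-1:int(c)+2];w=w[w>0];d=np.median(w) if len(w) else np.nan
    v=ray(im,r,c);v=v/-v[2]*d
    return (im['T']@np.r_[v,1])[:3]
def onz(im,r,c,z):
    v=im['T'][:3,:3]@ray(im,r,c);o=im['T'][:3,3];return o+v*(z-o[2])/v[2]
def cloud(im,mask=None):
    rr,cc=np.nonzero((im['depth']>0)&(mask if mask is not None else True))
    return np.array([pt(im,r,c,im['depth'][r,c]) for r,c in zip(rr,cc)]),rr,cc
def proj(im,p):
    q=np.linalg.inv(im['T'])@np.r_[p,1];x,y,z=q[0],-q[1],-q[2];K=im['K']
    if im['name']=='wrist':
        rr=np.hypot(x,y);th=np.arctan2(rr,z);x,y=x/rr*th,y/rr*th
    else:x,y=x/z,y/z
    return K[1,1]*y+K[1,2],K[0,0]*x+K[0,2]
def save(im,fn,crop=None,s=1):
    a=im['pixels'][...,::-1]
    if crop:a=a[crop[0]:crop[1],crop[2]:crop[3]]
    cv2.imwrite('pics/'+fn,cv2.resize(a,None,fx=s,fy=s,interpolation=cv2.INTER_CUBIC))
E
python3 - <<'E'
from h import *
o=ctrl.get_obs();print(o['tool_pos'],R.from_rotvec(o['tool_rot']).as_matrix(),o['opening'])
a=get('scene');b=get('top')
cv2.imwrite('pics/1.png',np.vstack([cv2.resize(x['pixels'],(480,300))[...,::-1] for x in (a,b)]))
for im in(a,b):
  print(im['name'],im['K'][0,0],im['T'])
  for n in ['tank','neck','neck_slot','cap','cap_lug','cap_grip','vent_cap','vent_hinge','vent_cap_edge','masking_tape','sanding_block','rubber_hammer']:
    for d in ctrl.trace(im['name'],n)[:2]:
      r,c=d['pixel'];print(n,round(d['score'],2),(int(r),int(c)),pt(im,r,c))
E
```

```text
[0.2527 0.5709 0.2081] [[-0.0011 -0.9144  0.4048]
 [-0.0018  0.4048  0.9144]
 [-1.      0.0003 -0.0021]] 0.08500929009647616
scene 381.0209319766234 [[-0.7277  0.525  -0.4413  0.1779]
 [-0.6857 -0.5415  0.4864  0.2223]
 [ 0.0164  0.6566  0.7541  0.7361]
 [ 0.      0.      0.      1.    ]]
tank 0.7 (206, 291) [ 0.6052 -0.1504  0.0678]
neck 0.6 (197, 316) [ 0.561  -0.1887  0.1026]
neck_slot 0.85 (199, 316) [ 0.5586 -0.1855  0.0997]
neck_slot 0.36 (318, 245) [ 0.5004  0.0807 -0.001 ]
cap 0.84 (276, 320) [ 0.4433 -0.0765  0.0386]
cap 0.34 (205, 289) [ 0.61   -0.1502  0.0679]
cap_lug 0.67 (279, 320) [ 0.4437 -0.0782  0.0255]
cap_grip 0.87 (276, 321) [ 0.4411 -0.0784  0.0408]
cap_grip 0.64 (207, 292) [ 0.5996 -0.1491  0.0675]
vent_cap 0.69 (207, 291) [ 0.6025 -0.1482  0.0686]
vent_cap 0.56 (185, 248) [ 0.6943 -0.1061  0.1051]
vent_hinge 0.65 (205, 286) [ 0.6138 -0.1437  0.0681]
vent_cap_edge 0.44 (185, 250) [ 0.6916 -0.1079  0.1047]
masking_tape 0.74 (321, 244) [ 0.4981  0.086  -0.    ]
sanding_block 0.85 (228, 375) [ 0.4426 -0.2647  0.0245]
rubber_hammer 0.63 (166, 350) [ 0.6157 -0.378   
[... 414 characters left out ...]
1011]
cap 0.77 (242, 275) [ 0.4474 -0.0859  0.0502]
cap_lug 0.55 (244, 273) [ 0.4451 -0.0781  0.0213]
vent_cap 0.63 (245, 276) [ 0.4401 -0.0887  0.0524]
vent_cap 0.58 (142, 281) [ 0.6902 -0.1069  0.088 ]
vent_hinge 0.78 (172, 308) [ 0.6178 -0.1696  0.068 ]
vent_cap_edge 0.63 (139, 283) [ 0.6936 -0.1114  0.1059]
vent_cap_edge 0.55 (190, 315) [ 0.5659 -0.1874  0.1032]
masking_tape 0.91 (223, 209) [ 0.5067  0.0873 -0.0005]
masking_tape 0.2 (190, 317) [ 0.5633 -0.1899  0.1048]
sanding_block 0.8 (244, 350) [ 0.4395 -0.2706  0.0242]
sanding_block 0.32 (139, 283) [ 0.6931 -0.1126  0.1058]
rubber_hammer 0.66 (140, 283) [ 0.6917 -0.1121  0.1052]
rubber_hammer 0.65 (170, 387) [ 0.6232 -0.3714  0.0412]
```

View pics/1.png

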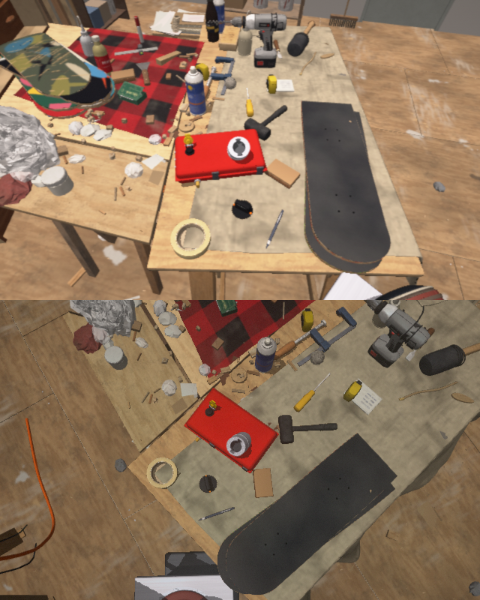

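```bash
python3 - <<'E'
from h import *
b=get('top');a=get('scene')
for im in (b,a):
  hsv=cv2.cvtColor(im['pixels'],cv2.COLOR_RGB2HSV);H,S,V=hsv[...,0],hsv[...,1],hsv[...,2]
  red=((H<6)|(H>174))&(S>170)&(V>100)
  P,_,_=cloud(im,red)
  m=(P[:,0]>.45)&(P[:,0]<.8)&(abs(P[:,1]+.16)<.2)&(abs(P[:,2]-.069)<.006)
  P=P[m];rect=cv2.minAreaRect(P[:,:2].astype(np.float32));print(im['name'],len(P),rect,np.median(P[:,2]))
  # metal ring : bright low-sat points above z .09 near neck
  P,rr,cc=cloud(im,(np.arange(640)[None]>150)&(S>=0))
  m=(np.hypot(P[:,0]-.56,P[:,1]+.19)<.06)&(P[:,2]>.085);Q=P[m]
  print('neck',len(Q),Q.mean(0),Q.max(0),Q.min(0))
  m2=Q[:,2]>.1
  A=np.c_[Q[m2][:,:2],np.ones(m2.sum())]
  w=np.ones(len(A))
  for _ in range(20):
    co=np.linalg.lstsq(A*w[:,None],Q[m2][:,2]*w,rcond=None)[0];w=1/np.maximum(.002,abs(A@co-Q[m2][:,2]))**.5
  n=np.r_[-co[:2],1];n/=np.linalg.norm(n);print('n',n,np.degrees(np.arccos(n[2])),np.degrees(np.arctan2(-n[1],-n[0])))
  m=(np.hypot(P[:,0]-.443,P[:,1]+.08)<.045)&(P[:,2]>.01);Q=P[m];print('cap',Q.mean(0),Q.max(0),Q.min(0))
  Q=Q[Q[:,2]>.045];print('bar',len(Q),Q.mean(0),cv2.minAreaRect(Q[:,:2].astype(np.float32)))
  m=(S>120)&(H>20)&(H<35);P,_,_=cloud(im,m);m=(np.hypot(P[:,0]-.69,P[:,1]+.11)<.05)&(P[:,2]>.06);Q=P[m];print('vent',len(Q),Q.mean(0),Q.min(0),Q.max(0))
save(b,'2.png',(110,280,180,410),3)
E
```

```text
top 5266 ((0.6218103766441345, -0.16915971040725708), (0.2659768760204315, 0.1567973792552948), 51.749752044677734) 0.06914354699863234
neck 723 [ 0.5591 -0.1903  0.1137] [ 0.6013 -0.1539  0.1429] [ 0.5224 -0.2271  0.0852]
n [-0.1281  0.0693  0.9893] 8.374667926248044 -28.421660600153817
cap [ 0.4447 -0.0873  0.029 ] [ 0.4753 -0.0357  0.0571] [ 0.4113 -0.1171  0.0101]
bar 106 [ 0.4452 -0.087   0.0507] ((0.44547873735427856, -0.08695617318153381), (0.04500729963183403, 0.013759531080722809), 12.84508228302002)
vent 62 [ 0.695  -0.1121  0.1068] [ 0.6865 -0.1209  0.0902] [ 0.7033 -0.1011  0.123 ]
scene 4450 ((0.6203930974006653, -0.16529178619384766), (0.26501500606536865, 0.15744733810424805), 52.463138580322266) 0.06829595521852183
neck 705 [ 0.5539 -0.1828  0.1142] [ 0.5906 -0.1499  0.1397] [ 0.5215 -0.2102  0.0854]
n [-0.129   0.0925  0.9873] 9.130313083875492 -35.638904380334765
cap [ 0.44   -0.0792  0.031 ] [ 0.4732 -0.0538  0.0545] [ 0.4128 -0.1139  0.0171]
bar 150 [ 0.4429 -0.0828  0.0499] ((0.44379180669784546, -0.08374153822660446), (0.046073250472545624, 0.014481984078884125), 13.426197052001953)
vent 108 [ 0.6931 -0.1093  0.1042] [ 0.6855 -0.1186  0.0866] [ 0.7041 -0.0987  0.1223]
```

View pics/2.png

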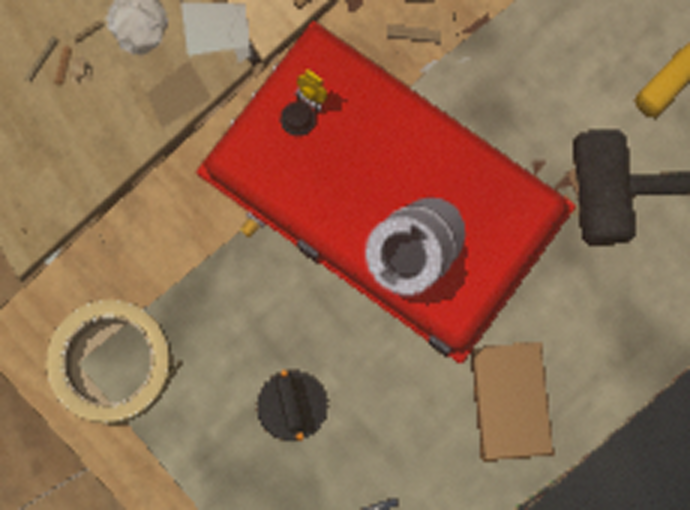

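Request:
{"api": "move_arm", "payload": {"increments": [[[0,-0.088,-0.104,0],[0,-0.088,-0.104,0],[0,-0.088,-0.104,0],[0,-0.088,-0.104,0],[0,-0.088,-0.104,0],[0,-0.088,-0.104,0],[0,-0.088,-0.104,0],[0,-0.088,-0.104,0],[0,-0.088,-0.104,0],[0,-0.088,-0.104,0],[0,-0.088,-0.104,0],[0,-0.088,-0.104,0],[0,-0.088,-0.104,0],[0,-0.088,-0.104,0],[0,-0.088,-0.104,0],[0,-0.088,-0.104,0],[0,-0.088,-0.104,0],[0,-0.088,-0.104,0],[0,-0.088,-0.104,0],[0,-0.088,-0.104,0]]]}}

```text
t: 3.07
tool_pos: [0.445, -0.084, 0.2097]
tool_rot: [-0.897, 1.378, 0.896]
contact_force: [-0.2, 1.0, 0.3]
opening: 0.0858
```

Request:
{"api": "move_arm", "payload": {"increments": [[[0,0,0,-0.068],[0,0,0,-0.068],[0,0,0,-0.068],[0,0,0,-0.068],[0,0,0,-0.068],[0,0,0,-0.068],[0,0,0,0]]]}}

```text
t: 3.65
tool_pos: [0.4448, -0.0822, 0.2095]
tool_rot: [-1.374, 1.094, 1.373]
contact_force: [0.3, -0.3, -0.3]
opening: 0.0852
```

```bash
cat >> h.py <<'E'
def state():
    o=ctrl.get_obs();M=R.from_rotvec(o['tool_rot']).as_matrix()
    print('t %.2f'%o['t'],'pos',o['tool_pos'],'q',np.array(o['q']),'F',np.array(o['contact_force']),'op',o['opening'])
    print('zyaw',np.degrees(np.arctan2(M[1,2],M[0,2])),'tilt',np.degrees(np.arccos(-M[2,0])));return o,M
def go(p):
    o,M=state();print('units',M.T@(np.array(p)-o['tool_pos'])/.25)
E
python3 - <<'E'
from h import *
state();w=get('wrist');save(w,'3.png');print(w['K'])
for n in ['cap','cap_grip','neck','vent_cap']:
    for d in ctrl.trace('wrist',n)[:1]:
      r,c=d['pixel'];print(n,round(d['score'],2),(int(r),int(c)),pt(w,r,c))
P,rr,cc=cloud(w);m=(np.hypot(P[:,0]-.444,P[:,1]+.084)<.045)&(P[:,2]>.045)&(P[:,2]<.06);Q=P[m]
print('bar',len(Q),Q.mean(0),cv2.minAreaRect(Q[:,:2].astype(np.float32)))
m=(np.hypot(P[:,0]-.444,P[:,1]+.084)<.045)&(P[:,2]>.016)&(P[:,2]<.03);Q=P[m]
print('disc',len(Q),Q.mean(0),cv2.minEnclosingCircle(Q[:,:2].astype(np.float32)))
E
```

```text
t 3.65 pos [ 0.4448 -0.0822  0.2095] q [-0.3474 -0.3818  1.9972  0.      1.526  -2.1439] F [ 0.3333 -0.2787 -0.2923] op 0.08518577549084042
zyaw 102.93237805135927 tilt 0.01180831205228207
[[309.7069   0.     319.4331]
 [  0.     309.7069 202.8868]
 [  0.       0.       1.    ]]
cap 0.77 (170, 318) [ 0.4364 -0.0834  0.0518]
cap_grip 0.97 (174, 316) [ 0.4412 -0.085   0.0514]
neck 0.73 (263, 190) [ 0.5527 -0.1982  0.1035]
vent_cap 0.45 (171, 316) [ 0.4381 -0.0852  0.0511]
bar 550 [ 0.4442 -0.0832  0.051 ] ((0.4447462260723114, -0.08258599787950516), (0.04648514464497566, 0.014243900775909424), 12.506744384765625)
disc 1468 [ 0.4426 -0.0836  0.0226] ((0.44503650069236755, -0.08290208131074905), 0.03133101761341095)
```

View pics/3.png

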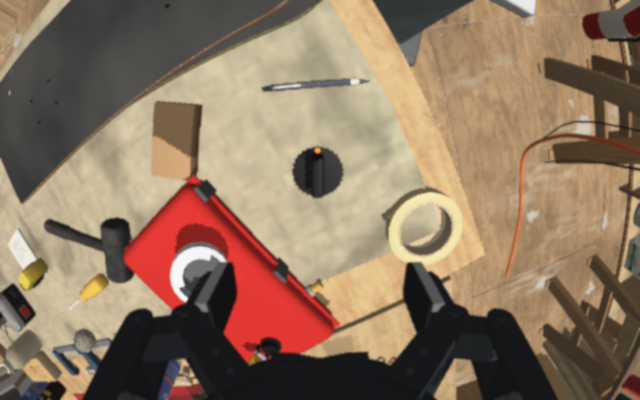

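Request:
{"api": "move_arm", "payload": {"increments": [[[0.084,0,0,0],[0.084,0,0,0],[0.084,0,0,0],[0.084,0,0,0],[0.084,0,0,0],[0.084,0,0,0],[0.084,0,0,0],[0.084,0,0,0],[0,0,0,0]]]}}

```text
t: 4.65
tool_pos: [0.4413, -0.0809, 0.037]
tool_rot: [-1.365, 1.098, 1.379]
contact_force: [-0.8, -0.5, 0.2]
opening: 0.085
```

Request:
{"api": "move_arm", "payload": {"increments": [[[0,0,0,0],[0,0,0,0],[0,0,0,0],[0,0,0,0],[0,0,0,0],[0,0,0,0],[0,0,0,0],[0,0,0,0],[0,0,0,0],[0,0,0,0]]], "gripper": 1, "squeeze": 40}}

```text
t: 5.48
tool_pos: [0.4448, -0.0821, 0.0414]
tool_rot: [-1.372, 1.095, 1.372]
contact_force: [-0.9, 0.1, 0.4]
opening: 0.0001
```

```bash
python3 - <<'E'
from h import *
state();w=get('wrist');a=get('scene')
cv2.imwrite('pics/4.png',np.hstack([cv2.resize(w['pixels'][60:320,200:460],(380,380))[...,::-1],cv2.resize(a['pixels'][180:340,240:400],(380,380))[...,::-1]]))
E
```

```text
t 5.48 pos [ 0.4448 -0.0821  0.0414] q [-0.3473 -0.2031  2.1497 -0.      1.1951 -2.1422] F [-0.9165  0.0819  0.3927] op 8.886389754982612e-05
zyaw 102.83998312724235 tilt 0.005141583260540979
```

View pics/4.png

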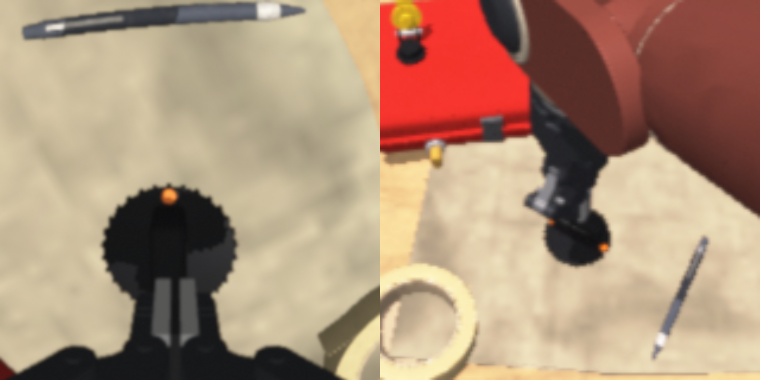

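```bash
python3 - <<'E'
from h import *
o,M=state();p=np.array(o['tool_pos'])
w=get('wrist');a=get('scene')
for im in (w,a):
  f=(lambda rc:((rc[1]-200)*380/260,(rc[0]-60)*380/260)) if im is w else (lambda rc:(380+(rc[1]-240)*380/160,(rc[0]-180)*380/160))
  print('TCP',f(proj(im,p)),'tip',f(proj(im,p+M[:,0]*.014)),'barends@.052',[f(proj(im,np.array([.4447,-.0826,.052])+s*.023*np.array([.976,.217,0]))) for s in(1,-1)])
  P,rr,cc=cloud(im)
  m=(np.hypot(P[:,0]-.444,P[:,1]+.084)<.045)&(P[:,2]>.016)&(P[:,2]<.026);Q=P[m];print('disc',len(Q),cv2.minEnclosingCircle(Q[:,:2].astype(np.float32)))
  m=(np.hypot(P[:,0]-.444,P[:,1]+.084)<.035)&(P[:,2]>.028);Q=P[m]
  for z in np.arange(.03,.1,.01):
    q=Q[abs(Q[:,2]-z)<.005];print(round(z,3),len(q),q.min(0) if len(q) else '',q.max(0) if len(q) else '')
E
```

```text
t 5.58 pos [ 0.4448 -0.0821  0.0413] q [-0.3474 -0.203   2.1497 -0.      1.1951 -2.1422] F [ 0.3537 -0.4975 -0.618 ] op -0.00010993382726683646
zyaw 102.83802955667093 tilt 0.010957888752000444
TCP (np.float64(170.56052498318957), np.float64(270.57787274868855)) tip (np.float64(170.8180394374705), np.float64(256.00769635679876)) barends@.052 [(np.float64(169.13438712737909), np.float64(331.90547668839673)), (np.float64(169.21306035238484), np.float64(227.01606985646737))]
disc 4200 ((0.4452091455459595, -0.08311875909566879), 0.03126077353954315)
0.03 88 [ 0.4216 -0.0942  0.0282] [ 0.4263 -0.0811  0.035 ]
0.04 146 [ 0.4215 -0.0943  0.035 ] [ 0.4422 -0.0765  0.045 ]
0.05 965 [ 0.4216 -0.0942  0.045 ] [ 0.4523 -0.0762  0.0531]
0.06 0  
0.07 382 [ 0.4331 -0.095   0.0656] [ 0.4423 -0.0691  0.075 ]
0.08 598 [ 0.433  -0.0952  0.075 ] [ 0.4423 -0.0682  0.0849]
0.09 752 [ 0.4329 -0.0952  0.085 ] [ 0.4423 -0.0682  0.095 ]
0.1 767 [ 0.4306 -0.1006  0.095 ] [ 0.4566 -0.063   0.105 ]
TCP (np.float64(573.4641273721709), np.float64(222.4062871529432)) tip (np.float64(573.1579774585107), np.float64(230.51704570208526)) barends@.052 [(np.float64(551.4448619034084), np.float64(203.76869604005114)), (np.float64(597.2647126248909), np.float64(227.982839948803))]
disc 326 ((0.4434983730316162, -0.08396541327238083), 0.030933907255530357)
0.03 39 [ 0.4206 -0.0902  0.0281] [ 0.464 -0.072  0.035]
0.04 52 [ 0.4207 -0.0929  0.0352] [ 0.4611 -0.0732  0.0449]
0.05 78 [ 0.4205 -0.0939  0.0451] [ 0.4517 -0.0748  0.0536]
0.06 1 [ 0.436  -0.0767  0.0649] [ 0.436  -0.0767  0.0649]
0.07 17 [ 0.4318 -0.0905  0.067 ] [ 0.4394 -0.0684  0.0749]
0.08 20 [ 0.4313 -0.0903  0.075 ] [ 0.4373 -0.0689  0.0849]
0.09 14 [ 0.4323 -0.0892  0.0853] [ 0.4355 -0.0725  0.0948]
0.1 7 [ 0.4301 -0.0902  0.0955] [ 0.4353 -0.0747  0.1042]
```

```bash
python3 - <<'E'
from h import *
o,M=state();p=np.array(o['tool_pos'])
w=get('wrist');print(w['tool_from_camera'])
P,rr,cc=cloud(w);Q=(P-p)@M
m=(np.abs(Q[:,1])<.04)&(abs(Q[:,2])<.05)&(Q[:,0]<.02)
for x in np.arange(-.1,.02,.005):
  q=Q[m&(abs(Q[:,0]-x)<.0025)]
  if len(q):print('x %.3f'%x,len(q),'y',q[:,1].min(),q[:,1].max(),'z',q[:,2].min(),q[:,2].max())
d=w['depth'];print('zero depth frac',(d==0).mean(), d[d>0].min())
for r in range(60,330,12): print(r,np.round(d[r,300:345:5],3))
E
```

```text
t 5.68 pos [ 0.4448 -0.0821  0.0414] q [-0.3473 -0.203   2.1497 -0.      1.1951 -2.1422] F [-0.0624 -0.1975  0.1196] op 0.0002273027399864731
zyaw 102.84037465807604 tilt 0.006907078719969104
[[-0.0001  0.3265 -0.9452 -0.1641]
 [ 0.0004  0.9452  0.3265  0.0832]
 [ 1.     -0.0004 -0.0002  0.0016]
 [ 0.      0.      0.      1.    ]]
x -0.100 3137 y -0.012625875602310873 0.017461104039264572 z -0.04997504394804273 0.049909372971478495
x -0.095 3246 y -0.012917922247245384 0.01735174653616216 z -0.049909611663632995 0.04999151894642506
x -0.090 2576 y -0.012269733727522181 0.01721468595177226 z -0.04768324727825138 0.04992691045359653
x -0.085 1744 y -0.011793385306510126 0.016174623467581316 z -0.043902669564154895 0.04675269667945019
x -0.080 2857 y -0.012083043274154135 0.012144417869488121 z -0.040848643878208774 0.04328035337717163
x -0.075 2236 y -0.0118619498470302 0.013378750202123174 z -0.036275531853765544 0.039188401058469005
x -0.070 1378 y -0.0133108801743846 0.013537416062552233 z -0.033066130327101304 0.035874736211861394
x -0.065 706 y -0.012421701638646577 0.013258450123
[... 2179 characters left out ...]
192 0.19  0.192 0.192 0.191 0.194 0.213]
204 [0.194 0.187 0.185 0.184 0.184 0.187 0.194 0.194 0.194]
216 [0.196 0.168 0.168 0.168 0.168 0.168 0.196 0.197 0.196]
228 [0.199 0.168 0.166 0.168 0.167 0.169 0.198 0.198 0.199]
240 [0.202 0.17  0.17  0.171 0.17  0.17  0.202 0.201 0.203]
252 [0.207 0.173 0.153 0.153 0.153 0.154 0.154 0.205 0.205]
264 [0.15  0.15  0.143 0.142 0.144 0.143 0.142 0.151 0.151]
276 [0.14  0.133 0.133 0.132 0.13  0.132 0.132 0.138 0.14 ]
288 [0.13  0.123 0.124 0.125 0.123 0.124 0.123 0.123 0.13 ]
300 [0.115 0.115 0.116 0.121 0.126 0.114 0.115 0.115 0.113]
312 [0.108 0.107 0.107 0.117 0.128 0.116 0.107 0.108 0.107]
324 [0.093 0.094 0.102 0.119 0.13  0.117 0.099 0.094 0.095]
```

Request:
{"api": "move_arm", "payload": {"increments": [[[0,0,0,0],[0,0,0,0],[0,0,0,0],[0,0,0,0],[0,0,0,0],[0,0,0,0],[0.026,0,0,0],[0.026,0,0,0],[0.026,0,0,0],[0.026,0,0,0],[0.026,0,0,0],[0.026,0,0,0],[0,0,0,0]]], "gripper": 0}}

```text
t: 6.82
tool_pos: [0.4434, -0.0817, 0.0005]
tool_rot: [-1.37, 1.096, 1.375]
contact_force: [-0.1, 0.8, -0.9]
opening: 0.0854
```

Request:
{"api": "move_arm", "payload": {"increments": [[[0,0,0,0],[0,0,0,0],[0,0,0,0],[0,0,0,0],[0,0,0,0],[0,0,0,0],[0,0,0,0],[0,0,0,0]]], "gripper": 1, "squeeze": 40}}

```text
t: 7.48
tool_pos: [0.4448, -0.0821, 0.0025]
tool_rot: [-1.372, 1.095, 1.372]
contact_force: [0.5, 0.3, -0.6]
opening: 0.0132
```

```bash
python3 - <<'E'
from h import *
o,M=state();p=np.array(o['tool_pos'])
w=get('wrist')
P,rr,cc=cloud(w);Q=(P-p)@M
m=(np.abs(Q[:,1])<.04)&(abs(Q[:,2])<.035)&(Q[:,0]<.02)
for x in np.arange(-.08,.02,.005):
  q=Q[m&(abs(Q[:,0]-x)<.0025)]
  if len(q):print('x %.3f'%x,len(q),'y',q[:,1].min(),q[:,1].max(),'z',q[:,2].min(),q[:,2].max())
m=(np.hypot(P[:,0]-.444,P[:,1]+.084)<.045)&(P[:,2]>.016)&(P[:,2]<.026);Q=P[m];print('disc',len(Q),cv2.minEnclosingCircle(Q[:,:2].astype(np.float32)))
E
```

```text
t 7.48 pos [ 0.4448 -0.0821  0.0025] q [-0.3473 -0.1359  2.1668  0.      1.1106 -2.1423] F [ 0.4842  0.2802 -0.5599] op 0.013215904037268482
zyaw 102.84170774167876 tilt 0.003404874777851617
x -0.080 1738 y -0.01383713041560913 0.012209111794473029 z -0.0349911405607326 0.03498657641044465
x -0.075 2090 y -0.013880722376082072 0.013237008607024536 z -0.0349741397331088 0.03496277546339427
x -0.070 1171 y -0.010257648335769727 0.013416972962672734 z -0.034929989230126315 0.03486852775835602
x -0.065 702 y -0.008625051794873764 0.013117584868411938 z -0.03495731917579468 0.03479176694957544
x -0.060 656 y -0.011909643255685071 0.012033850930573776 z -0.021184185983540313 0.02408111976776603
x -0.055 247 y -0.012903544760491926 0.010823864028484564 z -0.018468950321928242 0.021883377881515714
x -0.050 2611 y -0.02234426053109805 0.023088015233407443 z -0.018593140510758117 0.021953185393340808
x -0.045 630 y -0.021392153192340845 0.023825048070900016 z -0.018705699063729986 0.021805593670655533
x -0.040 452 y 0.004690535999583627 0.02349042680638069 z -0.018823972739063315 0.02194069582294701
x -0.035 391 y 0.005123115588595106 0.023603891312086824 z -0.018685775403438378 0.021908814378040906
x -0.030 308 y 0.004936852440677425 0.023737439828164276 z -0.018327280836348037 0.021587263805329934
x -0.025 183 y 0.009015520996637053 0.02535329416953149 z -0.011773905535066822 0.014615039507219098
x -0.020 3825 y -0.015952718482220477 0.03129657106950191 z -0.028870371557470652 0.03251508916188495
x -0.015 100 y 0.0034825227074057603 0.03063673016553124 z -0.02804610368666922 0.032398897348994184
x 0.000 5224 y -0.03999409064365948 0.03999862236430753 z -0.0349912186986191 0.03499490120511481
disc 3943 ((0.4443937838077545, -0.0804973617196083), 0.031336452811956406)
```

Request:
{"api": "move_arm", "payload": {"increments": [[[-0.04,0,0,0],[-0.06,0,0,0],[-0.06,0,0,0],[-0.06,0,0,0],[-0.06,0,0,0],[-0.04,0,0,0],[0,0,0,0.0705],[0,0,0,0.0705],[0,0,0,0.0705],[0,0,0,0.0705],[0,0,0,0.0705],[0,0,0,0.0705],[0,0,0,0.0705],[0,0,0,0.0705],[0,0,0,0],[0,0,0,0]]]}}

```text
t: 8.87
tool_pos: [0.4447, -0.0821, 0.0825]
tool_rot: [-0.711, 1.451, 0.712]
contact_force: [0.0, 0.5, -1.2]
opening: 0.0133
```

```bash
cat >> h.py <<'E'
def tankneck(im):
    hsv=cv2.cvtColor(im['pixels'],cv2.COLOR_RGB2HSV);H,S,V=hsv[...,0],hsv[...,1],hsv[...,2]
    red=((H<6)|(H>174))&(S>170)&(V>60)
    P,_,_=cloud(im,red)
    m=(P[:,0]>.45)&(P[:,0]<.8)&(abs(P[:,1]+.16)<.2)&(abs(P[:,2]-.069)<.006)
    P=P[m];print(im['name'],'tank',len(P),cv2.minAreaRect(P[:,:2].astype(np.float32)))
    P,rr,cc=cloud(im)
    a=np.radians(-38);xt=np.array([np.cos(a),np.sin(a)]);yt=np.array([-xt[1],xt[0]])
    n=np.r_[-.5*xt,.866];xn=np.r_[.866*xt,.5];yn=np.r_[yt,0]
    c0=np.array([.556,-.182,.125]);u=(P-c0)@np.c_[xn,yn,n]
    # ring points on the top-face plane
    off=np.median(u[(np.hypot(u[:,0],u[:,1])<.032)&(abs(u[:,2])<.012),2])
    m=(abs(u[:,2]-off)<.0025)&(np.hypot(u[:,0],u[:,1])<.045);v=u[m][:,:2].astype(np.float32)
    (cx,cy),r=cv2.minEnclosingCircle(v);print('neck plane off',off,'n',len(v),'c',cx,cy,'r',r,'world',c0+cx*xn+cy*yn+off*n)
    ex=[np.percentile(v[:,i],[.5,99.5]) for i in(0,1)];print('extents',ex)
E
python3 - <<'E'
from h import *
state()
w=get('wrist');save(w,'5.png')
for im in (w,get('top'),get('scene')): tankneck(im)
E
```

```text
t 8.87 pos [ 0.4447 -0.0821  0.0825] q [-0.3474 -0.2636  2.1238 -0.      1.2816 -1.2591] F [ 0.012   0.4546 -1.2024] op 0.013271531771841004
zyaw 52.239207671057784 tilt 0.010920917418943531
wrist tank 518 ((0.5895925760269165, -0.13916794955730438), (0.25810328125953674, 0.07265490293502808), 51.870689392089844)
neck plane off nan n 0 c 0.0 0.0 r 0.0 world [nan nan nan]
  return _methods._mean(a, axis=axis, dtype=dtype,
  ret = ret.dtype.type(ret / rcount)
Traceback (most recent call last):
  File "h.py", line 58, in tankneck
    ex=[np.percentile(v[:,i],[.5,99.5]) for i in(0,1)];print('extents',ex)
        ~~~~~~~~~~~~~^^^^^^^^^^^^^^^^^^
IndexError: index -1 is out of bounds for axis 0 with size 0
```

View pics/5.png

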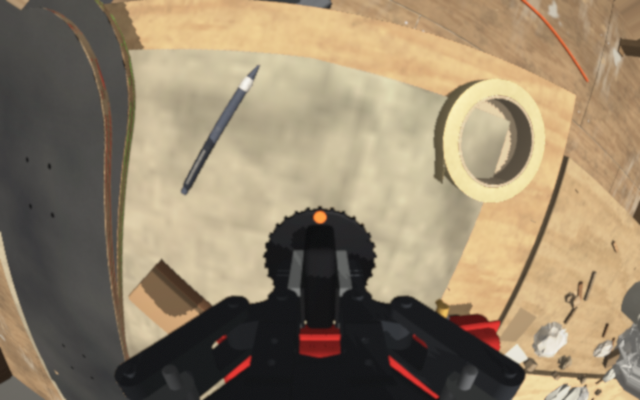

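```bash
python3 - <<'E'
from h import *
for im in (get('top'),get('scene')): 
  try: tankneck(im)
  except Exception as e: print(e)
  for n in ['neck','neck_slot']:
    for d in ctrl.trace(im['name'],n)[:2]:
      r,c=d['pixel'];print(n,d['score'],r,c,onz(im,r,c,.125),onz(im,r,c,.1362))
E
```

```text
top tank 5264 ((0.6223593950271606, -0.1694735735654831), (0.2671263515949249, 0.1574527621269226), 52.17245864868164)
neck plane off 0.0009708053059735123 n 236 c -0.0030555427074432373 -0.004217895213514566 r 0.032141268253326416 world [ 0.5509 -0.1834  0.1243]
extents [array([-0.0342,  0.0279]), array([-0.0336,  0.0255])]
neck 0.7 188.9 319.3 [ 0.564  -0.1952  0.125 ] [ 0.5617 -0.1949  0.1362]
neck_slot 0.58 190.1 318.3 [ 0.5612 -0.1927  0.125 ] [ 0.559  -0.1925  0.1362]
neck_slot 0.5 242.8 354.1 [ 0.4352 -0.2712  0.125 ] [ 0.4342 -0.2703  0.1362]
scene tank 2892 ((0.6519556045532227, -0.12196213006973267), (0.1567312777042389, 0.15289267897605896), 51.739501953125)
neck plane off nan n 0 c 0.0 0.0 r 0.0 world [nan nan nan]
index -1 is out of bounds for axis 0 with size 0
neck 0.65 262.7 322.4 [ 0.4272 -0.0636  0.125 ] [ 0.4226 -0.0583  0.1362]
neck 0.63 208.7 262.8 [ 0.6058 -0.073   0.125 ] [ 0.598  -0.0675  0.1362]
  return _methods._mean(a, axis=axis, dtype=dtype,
  ret = ret.dtype.type(ret / rcount)
```

Request:
{"api": "move_arm", "payload": {"increments": [[[0,-0.047,0.0193,0],[0,-0.047,0.0193,0],[0,-0.047,0.0193,0],[0,-0.047,0.0193,0],[0,-0.047,0.0193,0],[0,-0.047,0.0193,0],[0,-0.047,0.0193,0],[0,-0.048,0.0193,0],[0,0,0,0],[0.015,0,0,0],[0.015,0,0,0],[0.015,0,0,0],[0,0,0,0],[0,0,0,0]]]}}

```text
t: 10.48
tool_pos: [0.542, -0.1093, 0.0705]
tool_rot: [-0.709, 1.453, 0.71]
contact_force: [0.4, 1.1, -1.0]
opening: 0.0131
```

```bash
cat >> h.py <<'E'
def captilt(show=True):
    o,M=state();p=np.array(o['tool_pos']);w=get('wrist');P,rr,cc=cloud(w);Q=(P-p)@M-np.array([-.044,0,0])
    # disc/bar front side points; tool y-x plane profile near z=0
    col=w['pixels'].astype(float);px=col[rr,cc];org=(px[:,0]>180)&(px[:,1]>60)&(px[:,1]<160)&(px[:,2]<90)&(abs(Q[:,2])<.02)&(np.linalg.norm(Q,axis=1)<.06)
    if org.any():
        q=np.median(Q[org],0);print('orange dot (down,front,side) from grip',q,'n',org.sum(),'angle',np.degrees(np.arctan2(q[0],q[1])))
    m=(abs(Q[:,2])<.004)&(Q[:,1]>.012)&(np.linalg.norm(Q,axis=1)<.045)
    for y in np.arange(.012,.045,.003):
        s=Q[m&(abs(Q[:,1]-y)<.0015)]
        if len(s):print('y %.3f down %.4f..%.4f'%(y,s[:,0].min(),s[:,0].max()),end=' | ')
    print();return w
E
python3 - <<'E'
from h import *
w=captilt();save(w,'6.png',(120,380,180,460),1)
a=get('scene')
E
```

```text
t 10.48 pos [ 0.542  -0.1093  0.0705] q [-0.3336  0.011   1.8978  0.      1.2342 -1.2426] F [ 0.396   1.1042 -0.9846] op 0.013116143569214422
zyaw 52.08505914260701 tilt 0.07735793825975583
orange dot (down,front,side) from grip [0.0229 0.0283 0.0019] n 56 angle 38.915156778873914
y 0.012 down -0.0068..-0.0038 | y 0.015 down -0.0064..-0.0035 | y 0.018 down -0.0068..-0.0033 | y 0.021 down -0.0063..-0.0030 | y 0.024 down -0.0061..0.0250 | y 0.027 down 0.0211..0.0248 | y 0.030 down 0.0213..0.0281 | y 0.033 down 0.0238..0.0284 |
```

Request:
{"api": "move_arm", "payload": {"increments": [[[0.008,0,0,0],[0.008,0,0,0],[0.006,0.009,0,0],[0.006,0.009,0,0],[0.007,0.008,0,0],[0.007,0.008,0,0],[0.008,0.007,0,0],[0.008,0.007,0,0],[0.009,0.006,0,0],[0.009,0.006,0,0],[0,0,0,0],[0,0,0,0]]]}}

```text
t: 11.58
tool_pos: [0.5304, -0.1001, 0.0514]
tool_rot: [-0.709, 1.453, 0.71]
contact_force: [-0.3, 0.1, -1.4]
opening: 0.0135
```

```bash
python3 - <<'E'
from h import *
w=captilt()
a=get('scene')
cv2.imwrite('pics/6.png',np.hstack([cv2.resize(w['pixels'][120:380,180:440],(390,390))[...,::-1],cv2.resize(a['pixels'][150:310,220:380],(390,390))[...,::-1]]))
E
```

```text
t 11.58 pos [ 0.5304 -0.1001  0.0514] q [-0.3244  0.005   1.9392  0.      1.1989 -1.2335] F [-0.2885  0.1191 -1.3842] op 0.013542922559909736
zyaw 52.0888735883956 tilt 0.0819886780145925
orange dot (down,front,side) from grip [ 0.0254 -0.0503  0.0012] n 194 angle 153.22754268886598
y 0.012 down -0.0064..-0.0035 | y 0.015 down -0.0064..-0.0038 | y 0.018 down -0.0066..-0.0036 | y 0.021 down -0.0062..-0.0031 | y 0.024 down -0.0063..0.0253 | y 0.027 down -0.0002..0.0253 | y 0.030 down 0.0217..0.0273 | y 0.033 down 0.0234..0.0283 |
```

View pics/6.png

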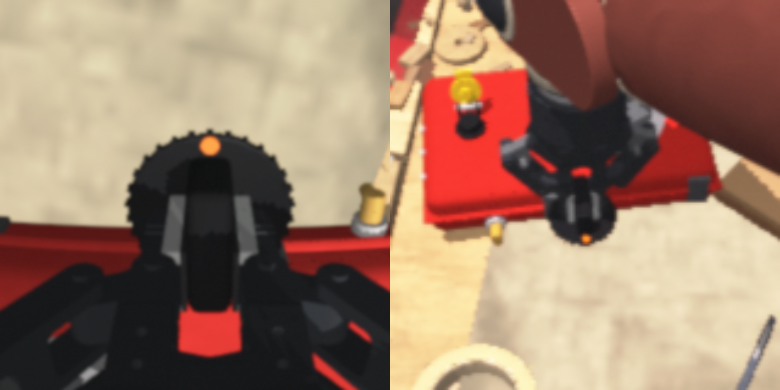

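Request:
{"api": "move_arm", "payload": {"increments": [[[-0.04,0,0,0],[-0.04,0,0,0],[-0.01,0,0,0],[0,-0.04,0,0],[0,-0.04,0,0],[0,0,0,0],[0.012,0,0,0],[0.012,0,0,0],[0.012,0,0,0],[0,0,0,0]]]}}

```text
t: 12.52
tool_pos: [0.5462, -0.112, 0.0664]
tool_rot: [-0.708, 1.453, 0.712]
contact_force: [-5.7, 2.6, 7.9]
opening: 0.0126
```

```bash
python3 - <<'E'
from h import *
w=captilt()
E
```

```text
t 12.52 pos [ 0.5462 -0.112   0.0664] q [-0.336   0.028   1.888   0.0007  1.2284 -1.2454] F [-5.7204  2.6411  7.8542] op 0.012589823780106956
zyaw 52.088764390544796 tilt 0.1671597331676231
orange dot (down,front,side) from grip [0.0231 0.0282 0.0019] n 54 angle 39.32743765743687
y 0.012 down -0.0065..-0.0039 | y 0.015 down -0.0069..-0.0036 | y 0.018 down -0.0065..-0.0040 | y 0.021 down -0.0073..-0.0032 | y 0.024 down -0.0063..0.0251 | y 0.027 down 0.0214..0.0255 | y 0.030 down 0.0212..0.0295 | y 0.033 down 0.0230..0.0277 |
```

Request:
{"api": "move_arm", "payload": {"increments": [[[-0.012,0,0,0],[0,0.014,0,0],[0,0,0,0],[0.012,0,0,0],[0.01,0,0,0],[0.006,0,0,0],[0,0,0,0]]]}}

```text
t: 13.15
tool_pos: [0.5443, -0.1105, 0.0661]
tool_rot: [-0.709, 1.453, 0.71]
contact_force: [-13.7, 5.1, 23.8]
opening: 0.0133
```

```bash
python3 - <<'E'
from h import *
w=captilt()
E
```

```text
t 13.15 pos [ 0.5443 -0.1105  0.0661] q [-0.3341  0.0226  1.8941 -0.0002  1.2265 -1.2432] F [-13.6632   5.1035  23.7549] op 0.013344896511042367
zyaw 52.091082837049505 tilt 0.09241261289888
orange dot (down,front,side) from grip [0.023  0.0286 0.0022] n 55 angle 38.81692276851474
y 0.012 down -0.0064..-0.0033 | y 0.015 down -0.0065..-0.0034 | y 0.018 down -0.0068..-0.0032 | y 0.021 down -0.0065..-0.0032 | y 0.024 down -0.0059..0.0251 | y 0.027 down 0.0114..0.0256 | y 0.030 down 0.0214..0.0286 | y 0.033 down 0.0234..0.0288 |
```

Request:
{"api": "move_arm", "payload": {"increments": [[[0,0,0,0],[0.002,0.005,0,0],[0.002,0.005,0,0],[0.002,0.005,0,0],[0.002,0.005,0,0],[0.002,0.005,0,0],[0,0,0,0]]], "squeeze": 20}}

```text
t: 13.78
tool_pos: [0.5441, -0.1101, 0.0657]
tool_rot: [-0.718, 1.445, 0.699]
contact_force: [-3.4, -4.8, 19.7]
opening: 0.0133
```

```bash
python3 - <<'E'
from h import *
w=captilt()
E
```

```text
t 13.78 pos [ 0.5441 -0.1101  0.0657] q [-0.3317  0.0124  1.9052 -0.0041  1.2111 -1.2394] F [-3.4289 -4.8213 19.7447] op 0.013254597396013146
zyaw 52.08838585011158 tilt 0.7739484994879009
orange dot (down,front,side) from grip [0.023  0.0285 0.0019] n 54 angle 38.9314140457402
y 0.012 down -0.0064..-0.0033 | y 0.015 down -0.0065..-0.0037 | y 0.018 down -0.0063..-0.0036 | y 0.021 down -0.0062..-0.0033 | y 0.024 down -0.0063..0.0249 | y 0.027 down -0.0023..0.0254 | y 0.030 down 0.0219..0.0289 | y 0.033 down 0.0241..0.0280 |
```

Request:
{"api": "move_arm", "payload": {"increments": [[[0.005,0.006,0,0],[0.005,0.006,0,0],[0.005,0.006,0,0],[0.005,0.006,0,0],[0,0,0,0]]]}}

```text
t: 14.25
tool_pos: [0.5421, -0.1083, 0.0633]
tool_rot: [-0.723, 1.441, 0.694]
contact_force: [-1.0, -7.3, 24.8]
opening: 0.0133
```

```bash
python3 - <<'E'
from h import *
w=captilt();print(ctrl.get_obs()['wrist_torque'])
E
```

```text
t 14.25 pos [ 0.5421 -0.1083  0.0633] q [-0.3287  0.0052  1.9169 -0.006   1.1992 -1.2356] F [-0.9747 -7.2721 24.8465] op 0.013310875699494185
zyaw 52.086119830396896 tilt 1.20441587938257
orange dot (down,front,side) from grip [0.0243 0.0264 0.0017] n 51 angle 42.705906154864664
y 0.012 down -0.0062..-0.0039 | y 0.015 down -0.0065..-0.0028 | y 0.018 down -0.0058..-0.0031 | y 0.021 down -0.0063..0.0257 | y 0.024 down -0.0050..0.0260 | y 0.027 down 0.0226..0.0269 | y 0.030 down 0.0238..0.0304 | 
[-1.7575 -0.2107 -0.1643]
```

Request:
{"api": "move_arm", "payload": {"increments": [[[0.006,0.008,0,0],[0.006,0.008,0,0],[0.007,0.007,0,0],[0.007,0.007,0,0],[0.007,0.006,0,0],[0,0,0,0]]]}}

```text
t: 14.8
tool_pos: [0.5399, -0.1062, 0.0603]
tool_rot: [-0.731, 1.435, 0.684]
contact_force: [-1.2, -12.2, 36.9]
opening: 0.0131
```

```bash
python3 - <<'E'
from h import *
w=captilt();print(ctrl.get_obs()['wrist_torque'])
E
```

```text
t 14.80 pos [ 0.5399 -0.1062  0.0603] q [-0.3244 -0.0052  1.9332 -0.0099  1.1808 -1.2298] F [ -1.2339 -12.2317  36.8658] op 0.01310544827739793
zyaw 52.08071353709749 tilt 1.9494620131905471
orange dot (down,front,side) from grip [0.0272 0.0241 0.0019] n 38 angle 48.42454890167359
y 0.012 down -0.0052..-0.0024 | y 0.015 down -0.0049..-0.0015 | y 0.018 down -0.0040..-0.0010 | y 0.021 down -0.0041..0.0283 | y 0.024 down -0.0032..0.0287 | y 0.027 down -0.0021..0.0336 | 
[-3.0393 -0.6547 -0.3344]
```

Request:
{"api": "move_arm", "payload": {"increments": [[[0,0.008,0,0],[0,0.008,0,0],[0,0.008,0,0],[0,0.008,0,0],[0,0,0,0]]]}}

```text
t: 15.27
tool_pos: [0.5194, -0.0919, 0.0444]
tool_rot: [-0.708, 1.454, 0.711]
contact_force: [-0.2, 0.7, -1.4]
opening: 0.0133
```

```bash
python3 - <<'E'
from h import *
w=captilt();print(ctrl.get_obs()['wrist_torque'])
E
```

```text
t 15.27 pos [ 0.5194 -0.0919  0.0444] q [-0.3163 -0.0132  1.9706  0.0001  1.1873 -1.2254] F [-0.2396  0.7169 -1.3654] op 0.013293337963777933
zyaw 52.08616481734486 tilt 0.17743411592335379
orange dot (down,front,side) from grip [0.027  0.0245 0.0017] n 42 angle 47.83684197513844
y 0.012 down -0.0054..-0.0020 | y 0.015 down -0.0052..-0.0022 | y 0.018 down -0.0042..-0.0011 | y 0.021 down -0.0036..0.0282 | y 0.024 down -0.0039..0.0293 | y 0.027 down -0.0011..0.0325 | y 0.030 down 0.0283..0.0294 | 
[0.0076 0.0006 0.0588]
```

Request:
{"api": "move_arm", "payload": {"increments": [[[-0.08,0,0,0],[-0.1,0,0,0],[-0.1,0,0,0],[-0.1,0,0,0],[0,-0.06,0.032,0],[0,-0.08,0.044,0],[0,-0.08,0.044,0],[0,-0.08,0.044,0],[0,-0.08,0.038,0],[0,0,0,0],[0,0,0,0],[0,0,0,0]]], "squeeze": 40}}

```text
t: 16.32
tool_pos: [0.6256, -0.1106, 0.139]
tool_rot: [-0.708, 1.455, 0.712]
contact_force: [0.5, 0.6, -1.2]
opening: 0.013
```

```bash
python3 - <<'E'
from h import *
w=captilt();save(w,'7.png')
np.savez('w7.npz',**{k:w[k] for k in('pixels','depth','K','T')})
try: tankneck(w)
except Exception as e: print(e)
for n in ['neck','neck_slot']:
    for d in ctrl.trace('wrist',n)[:2]:
      r,c=d['pixel'];print(n,d['score'],r,c,pt(w,r,c))
E
```

```text
t 16.32 pos [ 0.6256 -0.1106  0.139 ] q [-0.292   0.1301  1.6501 -0.      1.365  -1.2012] F [ 0.4745  0.6086 -1.2188] op 0.012968464933133856
zyaw 52.09116364972893 tilt 0.20839290894428497
orange dot (down,front,side) from grip [0.0271 0.0247 0.0019] n 36 angle 47.67061946447021
y 0.012 down -0.0050..-0.0022 | y 0.015 down -0.0047..-0.0013 | y 0.018 down -0.0043..-0.0011 | y 0.021 down -0.0043..0.0284 | y 0.024 down -0.0037..0.0290 | y 0.027 down -0.0014..0.0334 | 
wrist tank 24001 ((0.623120129108429, -0.16479113698005676), (0.26311221718788147, 0.15474902093410492), 52.3542594909668)
neck plane off 0.0024121718624983846 n 3370 c -0.0055679562501609325 -0.0006178561015985906 r 0.03191960230469704 world [ 0.5509 -0.1788  0.1243]
extents [array([-0.0355,  0.0249]), array([-0.0309,  0.0299])]
neck 0.76 216.4 177.9 [ 0.5576 -0.1899  0.1027]
neck_slot 0.84 218.3 181.0 [ 0.5603 -0.1882  0.1038]
```

View pics/7.png

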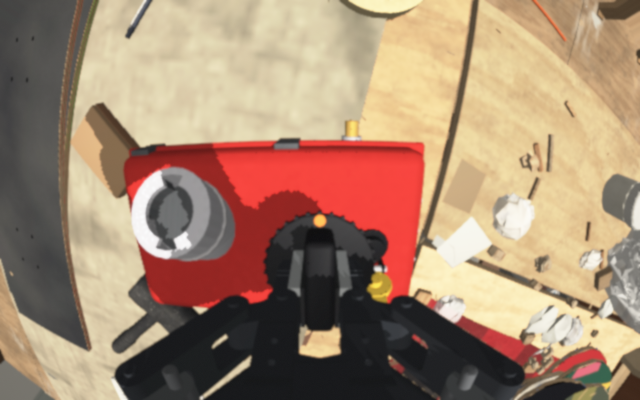

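Request:
{"api": "move_arm", "payload": {"increments": [[[-0.04,0,0,0],[-0.04,0,0,0],[0,0.0154,-0.05,0],[0,0.0154,-0.05,0],[0,0.0154,-0.05,0],[0,0.0154,-0.05,0],[0,0.0154,-0.05,0],[0,0.0154,-0.05,0],[0,0.0154,-0.05,0],[0,0.0156,-0.049,0],[0,0,0,0],[0.03,0,0,0],[0.035,0,0,0],[0.03,0,0,0],[0,0,0,0],[0,0,0,0]]]}}

```text
t: 17.8
tool_pos: [0.5408, -0.1701, 0.1356]
tool_rot: [-0.708, 1.453, 0.712]
contact_force: [-0.7, 1.1, -0.9]
opening: 0.0132
```

```bash
python3 - <<'E'
from h import *
w=captilt();go([.5401,-.1704,.1353])
t=get('top');a=get('scene')
cv2.imwrite('pics/8.png',np.hstack([cv2.resize(w['pixels'][150:300,240:390],(390,390))[...,::-1],cv2.resize(a['pixels'][120:270,240:390],(390,390))[...,::-1]]))
E
```

```text
t 17.80 pos [ 0.5408 -0.1701  0.1356] q [-0.436  -0.026   1.8182  0.0001  1.3522 -1.3457] F [-0.7374  1.0555 -0.897 ] op 0.013216903575314418
zyaw 52.115529562067074 tilt 0.15657917196533175
orange dot (down,front,side) from grip [0.0271 0.0249 0.0022] n 35 angle 47.411506629857854
y 0.012 down -0.0047..-0.0014 | y 0.015 down -0.0052..-0.0016 | y 0.018 down -0.0046..-0.0009 | y 0.021 down -0.0038..0.0280 | y 0.024 down -0.0037..0.0286 | y 0.027 down -0.0017..0.0330 | y 0.030 down 0.0279..0.0297 | 
t 17.85 pos [ 0.5413 -0.1704  0.1364] q [-0.4361 -0.0266  1.8173  0.0001  1.3521 -1.3457] F [-1.313   0.1351 -0.188 ] op 0.013192293612097984
zyaw 52.112954250422135 tilt 0.07095458455989942
units [ 0.0044  0.0038 -0.0029]
```

View pics/8.png

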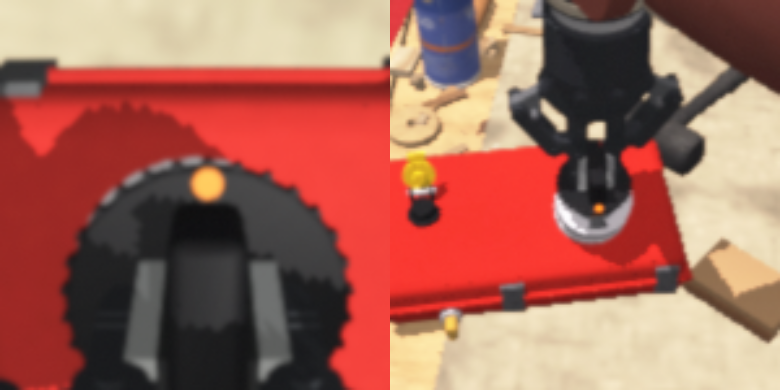

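```bash
python3 - <<'E'
from h import *
o,M=state();p=np.array(o['tool_pos']);w=get('wrist')
a=np.radians(-37.75);xt=np.array([np.cos(a),np.sin(a)]);yt=np.array([-xt[1],xt[0]])
n=np.r_[-.5*xt,.866];xn=np.r_[.866*xt,.5];yn=np.r_[yt,0]
N=np.array([.5509,-.1788,.1243])
P,rr,cc=cloud(w);u=(P-N)@np.c_[xn,yn,n];px=w['pixels'][rr,cc].astype(float)
m=(px.max(1)-px.min(1)<40)&(px.mean(1)>90)&(u[:,2]<.006)&(u[:,2]>-.03)&(np.hypot(u[:,0],u[:,1])<.045)&(u[:,0]<-.015)
for q,c,r in sorted(zip(u[m].tolist(),cc[m],rr[m]),key=lambda s:s[1])[::6]: print(np.round(np.array(q)*1000,1),r,c,round(1000*np.hypot(q[0],q[1]),1))
Q=(N-p)@M;print('N in tool',Q)
E
```

```text
t 17.95 pos [ 0.5417 -0.1707  0.1374] q [-0.4363 -0.0274  1.8165  0.      1.3522 -1.3457] F [ 0.8723 -0.2678 -1.5032] op 0.013185063487354575
zyaw 52.1043081483892 tilt 0.023500575956813697
[-16.1 -25.7   1.6] 230 276 30.3
[-18.9 -23.9   0.6] 226 279 30.5
[-18.1 -23.1   1.8] 227 280 29.3
[-18.2 -22.6   0.5] 227 281 29.0
[-20.9 -21.3   0.4] 223 283 29.8
[-21.1 -20.8  -0.9] 223 284 29.6
[-23.5 -18.6   1.1] 219 287 30.0
[-24.9 -17.4   0.2] 217 289 30.4
[-24.9 -16.7   0.6] 217 290 30.0
[-24.8 -16.    1.1] 217 291 29.5
[-24.9 -15.4   0.3] 217 292 29.3
[-25.1 -14.8  -0.6] 217 293 29.1
[-27.5 -13.4   0.7] 213 295 30.6
[-26.7 -12.7   1.5] 214 296 29.6
[-28.2 -11.4   0.7] 212 298 30.4
[-27.6 -10.8   0. ] 213 299 29.7
[-26.9 -10.1   0.2] 214 300 28.8
[-26.2  -9.4   1. ] 215 301 27.8
[-26.3  -8.8   0.4] 215 302 27.7
[-28.9  -7.5   0.5] 211 304 29.9
[-28.2  -6.8   0.8] 212 305 29.0
[-29.5  -5.5   1. ] 210 307 30.0
[-29.6  -4.2   0.1] 210 309 29.9
[-27.6  -3.5   0.5] 213 310 27.8
[-29.6  -2.2   0.2] 210 312 29.7
[-28.9  -1.5   0.7] 211 313 28.9
[-28.2  -0.9   0.8] 212 314 28.2
[-30.9   0.5   0.7] 208 316 30.9
[-30.3   1.1  -0.2] 209 317 30.4
[-30.1   2.4   1.2] 209 319 30.2
[-30.2   4.4   0.6] 209 322 30.5
[-29.1   5.1  -0.6] 211 323 29.5
[-30.2   6.4   0.5] 209 325 30.9
[-28.1   7.    0.9] 212 326 29.0
[-27.4   8.3   1.2] 213 328 28.7
[-26.1  13.6   0.8] 215 336 29.5
N in tool [ 0.0131 -0.0122 -0.0008]
```

Request:
{"api": "move_arm", "payload": {"increments": [[[0,0.002,-0.01,0],[0.007,-0.004,0,0],[0.007,-0.004,0,0],[0.007,-0.004,0,0],[0.007,-0.004,0,0],[0.007,-0.004,0,0],[0.007,-0.004,0,0],[0.007,-0.004,0,0],[0.007,-0.004,0,0],[0,0,0,0],[0,0,0,0]]]}}

```text
t: 18.92
tool_pos: [0.5456, -0.1774, 0.1229]
tool_rot: [-0.709, 1.452, 0.71]
contact_force: [0.1, -0.1, -0.3]
opening: 0.0133
```

```bash
cat >> h.py <<'E'
a_=np.radians(-37.75);xt=np.array([np.cos(a_),np.sin(a_)]);yt=np.array([-xt[1],xt[0]])
n=np.r_[-.5*xt,.866];xn=np.r_[.866*xt,.5];yn=np.r_[yt,0];N=np.array([.5499,-.1801,.1243])
def neckrel():
    o=ctrl.get_obs();M=R.from_rotvec(o['tool_rot']).as_matrix();g=np.array(o['tool_pos'])-.044*M[:,0]
    F=np.array(o['contact_force']);A=np.c_[xn,yn,n]
    print('G in neck mm',(g-N)@A*1000,'F neck',F@A,'front/up',-F[:2]@xt,F[2],'side',F[:2]@yt,'Tq',np.array(o['wrist_torque']))
E
python3 - <<'E'
from h import *
w=captilt();neckrel()
E
```

```text
t 18.92 pos [ 0.5456 -0.1774  0.1229] q [-0.444   0.0007  1.8138 -0.      1.3275 -1.3529] F [ 0.0712 -0.1419 -0.2924] op 0.013339563258714793
zyaw 52.077915636921894 tilt 0.024505157746920848
orange dot (down,front,side) from grip [0.0272 0.0251 0.0019] n 36 angle 47.316023622286636
y 0.012 down -0.0050..-0.0018 | y 0.015 down -0.0050..-0.0018 | y 0.018 down -0.0045..-0.0009 | y 0.021 down -0.0040..0.0282 | y 0.024 down -0.0039..0.0288 | y 0.027 down -0.0017..0.0336 | y 0.030 down 0.0276..0.0285 | 
G in neck mm [17.1521 -0.4176 39.5649] F neck [-0.3961  0.3283 -0.973 ] front/up -0.14347493582165197 -1.0406963568141478 side 0.3282692116812352 Tq [-0.0077 -0.0157  0.0092]
```

Request:
{"api": "move_arm", "payload": {"increments": [[[0.007,0,0,0],[0.007,0,0,0],[0,0,0,0],[0,0,0,0]]]}}

```text
t: 19.3
tool_pos: [0.5456, -0.1773, 0.1195]
tool_rot: [-0.709, 1.452, 0.71]
contact_force: [-0.2, 0.7, -1.2]
opening: 0.0131
```

```bash
python3 - <<'E'
from h import *
w=captilt();neckrel()
E
```

```text
t 19.30 pos [ 0.5456 -0.1773  0.1195] q [-0.444   0.0039  1.8167 -0.      1.3213 -1.3529] F [-0.2143  0.7202 -1.1658] op 0.013116520602928125
zyaw 52.07962916685651 tilt 0.017027701561023203
orange dot (down,front,side) from grip [0.0272 0.0247 0.0022] n 35 angle 47.77525498554351
y 0.012 down -0.0049..-0.0021 | y 0.015 down -0.0051..-0.0016 | y 0.018 down -0.0053..-0.0010 | y 0.021 down -0.0046..0.0282 | y 0.024 down -0.0032..0.0287 | y 0.027 down -0.0022..0.0328 | y 0.030 down 0.0277..0.0277 | 
G in neck mm [15.2821 -0.4449 36.5183] F neck [-0.4389  0.1365 -1.505 ] front/up -0.37243355740499035 -1.522787708439734 side 0.13654213024161224 Tq [-0.0208  0.0129 -0.0361]
```

Request:
{"api": "move_arm", "payload": {"increments": [[[0,0,0,0],[0.006,0.003,0,0],[0.006,0.003,0,0],[0.006,0.003,0,0],[0.006,0.003,0,0],[0.006,0.003,0,0],[0,0,0,0]]], "squeeze": 20}}

```text
t: 19.93
tool_pos: [0.5459, -0.1773, 0.118]
tool_rot: [-0.716, 1.447, 0.702]
contact_force: [-5.0, -0.9, 15.9]
opening: 0.0134
```

```bash
python3 - <<'E'
from h import *
w=captilt();neckrel()
E
```

```text
t 19.93 pos [ 0.5459 -0.1773  0.118 ] q [-0.4428 -0.0008  1.8239 -0.0016  1.3089 -1.3512] F [-5.0036 -0.8875 15.9357] op 0.013371911843762092
zyaw 52.070596287456915 tilt 0.5506148567557937
orange dot (down,front,side) from grip [0.0274 0.0249 0.0019] n 34 angle 47.782007159085005
y 0.012 down -0.0047..-0.0018 | y 0.015 down -0.0054..-0.0014 | y 0.018 down -0.0047..-0.0011 | y 0.021 down -0.0038..0.0286 | y 0.024 down -0.0033..0.0292 | y 0.027 down -0.0013..0.0323 | 
G in neck mm [14.321  -0.265  35.3644] F neck [ 4.6578 -2.8906 14.573 ] front/up 3.2529930556623503 14.94975894489973 side -2.890577475386484 Tq [-0.3593  0.2235 -0.036 ]
```

Request:
{"api": "move_arm", "payload": {"increments": [[[-0.02,0,0,0],[0,0,0,0],[0,0,0,0],[0,0,0,0],[0,0,0,0],[0,0,0,0]]], "gripper": 0.76}}

```text
t: 20.48
tool_pos: [0.5423, -0.1748, 0.1163]
tool_rot: [-0.709, 1.453, 0.71]
contact_force: [-0.3, 1.2, 0.3]
opening: 0.0202
```

```bash
python3 - <<'E'
from h import *
w=captilt();neckrel()
a=get('scene')
cv2.imwrite('pics/9.png',np.hstack([cv2.resize(w['pixels'][150:300,240:390],(390,390))[...,::-1],cv2.resize(a['pixels'][120:270,240:390],(390,390))[...,::-1]]))
E
```

```text
t 20.48 pos [ 0.5423 -0.1748  0.1163] q [-0.4425 -0.0013  1.8275  0.      1.3168 -1.3515] F [-0.3439  1.1616  0.2774] op 0.020240354334701373
zyaw 52.08488339170781 tilt 0.08165958881942086
orange dot (down,front,side) from grip [0.0453 0.0196 0.0027] n 35 angle 66.63335768961831
y 0.012 down 0.0069..0.0113 | y 0.015 down 0.0081..0.0134 | y 0.018 down 0.0102..0.0142 | y 0.021 down 0.0118..0.0161 | y 0.024 down 0.0130..0.0176 | y 0.027 down 0.0152..0.0221 | y 0.030 down 0.0175..0.0201 | 
G in neck mm [10.1752 -0.4517 35.8078] F neck [-0.0367  0.3758 -0.5531] front/up -0.24480677615055796 -0.49733743497371813 side 0.3757869018576037 Tq [ 0.023   0.0094 -0.0303]
```

View pics/9.png

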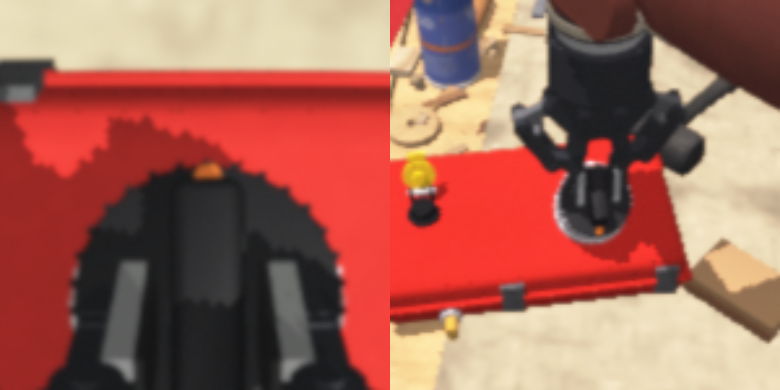

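```bash
cat >> h.py <<'E'
def capneck(w):
    P,rr,cc=cloud(w);u=(P-N)@np.c_[xn,yn,n]*1000
    top=u[(abs(u[:,1])<16)&(abs(u[:,0])<30)&(u[:,2]>24)&(u[:,2]<42)]
    A=u[(np.hypot(u[:,0],u[:,1])<32)&(u[:,2]>1)&(u[:,2]<14)&(u[:,0]<-12)]
    px=w['pixels'][rr,cc].astype(float);org=(px[:,0]>150)&(px[:,1]>50)&(px[:,1]<170)&(px[:,2]<90)&(px[:,0]-px[:,1]>50)&(np.hypot(u[:,0],u[:,1])<35)&(abs(u[:,2]-5)<12)
    d=np.median(u[org],0) if org.any() else None
    print('bartop z pct',np.percentile(top[:,2],[5,25,50,75,95]) if len(top) else '','disc top z',np.percentile(A[:,2],[10,50,90]),'dot',d,'ang',np.degrees(np.arctan2(-d[1],-d[0])) if d is not None else '')
    m=(abs(A[:,1])>9)
    co=np.linalg.lstsq(np.c_[A[m][:,:2],np.ones(m.sum())],A[m][:,2],rcond=None)[0];print('disc plane slope deg',np.degrees(np.arctan(co[:2])),'z0',co[2])
E
python3 - <<'E'
from h import *
capneck(get('wrist'))
E
```

```text
bartop z pct [29.6113 33.303  34.0934 34.73   37.8564] disc top z [4.4978 5.3686 6.1794] dot [-26.62     3.5453   5.7157] ang -7.586047936617324
disc plane slope deg [ 0.3304 -0.033 ] z0 5.437286542455049
```

Request:
{"api": "move_arm", "payload": {"increments": [[[0.01,0.006,0,0],[0.01,0.006,0,0],[0.01,0.006,0,0],[0.01,0.005,0,0],[0,0,0,0],[0,0,0,0]]]}}

```text
t: 21.13
tool_pos: [0.538, -0.1714, 0.1068]
tool_rot: [-0.709, 1.452, 0.71]
contact_force: [-0.0, -0.4, -0.3]
opening: 0.0205
```

Request:
{"api": "move_arm", "payload": {"increments": [[[0,0,0,0],[0,0,0,0],[0,0,0,0],[0,0,0,0.05],[0,0,0,0.05],[0,0,0,0.05],[0,0,0,0.05],[0,0,0,0.05],[0,0,0,0.05],[0,0,0,0],[0,0,0,0]]], "gripper": 1, "squeeze": 30}}

```text
t: 22.05
tool_pos: [0.5405, -0.1691, 0.11]
tool_rot: [-0.345, 1.537, 0.349]
contact_force: [-2.1, 7.8, 10.3]
opening: 0.0136
```

```bash
python3 - <<'E'
from h import *
state();neckrel();capneck(get('wrist'))
E
```

```text
t 22.05 pos [ 0.5405 -0.1691  0.11  ] q [-0.4378 -0.0065  1.8439  0.0063  1.3012 -0.8825] F [-2.1262  7.7996 10.3442] op 0.013574798904031639
zyaw 25.377512156597366 tilt 0.3881993485741422
G in neck mm [ 2.5409  2.6854 32.7964] F neck [-0.419   4.8653 12.1862] front/up 6.456245690001027 10.344169910714877 side 4.8653463917243345 Tq [ 2.119  -0.7445  1.6945]
bartop z pct [30.8896 35.696  36.5775 37.2376 38.918 ] disc top z [ 6.1184  8.8003 10.8524] dot [-26.7598  11.7481   8.7169] ang -23.702393609395447
disc plane slope deg [-3.5134 -5.9459] z0 7.707587106926101
```

Request:
{"api": "move_arm", "payload": {"increments": [[[0,0,0,0],[0,0,0,0],[0,0,0,0],[0,0,0,0.06],[0,0,0,0.06],[0,0,0,0.06],[0,0,0,0.06],[0,0,0,0.06],[0,0,0,0.06],[0,0,0,0],[0,0,0,0]]], "gripper": 0.72}}

```text
t: 23.02
tool_pos: [0.5407, -0.1698, 0.1112]
tool_rot: [0.102, 1.563, -0.096]
contact_force: [-2.9, 11.4, 16.2]
opening: 0.0241
```

```bash
python3 - <<'E'
from h import *
state();neckrel();w=get('wrist');capneck(w);save(w,'10.png',(130,330,220,420),3)
E
```

```text
t 23.02 pos [ 0.5407 -0.1698  0.1112] q [-0.4385 -0.0073  1.8426  0.0055  1.3028 -0.3133] F [-2.9321 11.4305 16.2175] op 0.024060097773545824
zyaw -7.254650442840756 tilt 0.36561887318500497
G in neck mm [ 3.6026  2.2205 33.6066] F neck [ 0.0408  7.2429 18.7025] front/up 9.316333648186703 16.21747851232589 side 7.242891137311715 Tq [1.8164 0.0285 0.4573]
bartop z pct [26.4759 33.4761 35.2511 35.971  39.4513] disc top z [5.492  6.831  7.9663] dot [-19.1922  18.3809   7.1477] ang -43.76290984589241
disc plane slope deg [ 1.2118 -3.5151] z0 8.137904710958223
```

View pics/10.png

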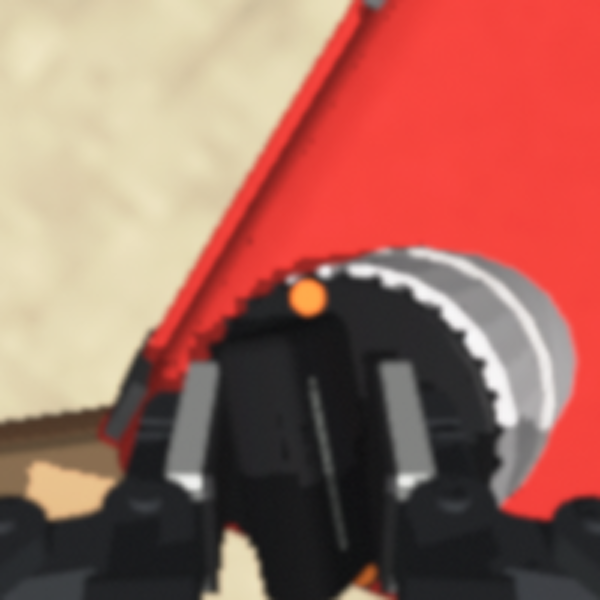

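Request:
{"api": "move_arm", "payload": {"increments": [[[-0.02,0,0,0],[0,0,0,0],[0,0,0,0.06],[0,0,0,0.06],[0,0,0,0.06],[0,0,0,0.06],[0,0,0,0.06],[0,0,0,0.06],[0,0,0,0.06],[0,0,0,0],[0,0,0,0]]], "gripper": 0.69}}

```text
t: 23.98
tool_pos: [0.5423, -0.1724, 0.116]
tool_rot: [0.611, 1.473, -0.609]
contact_force: [4.3, 2.4, 10.6]
opening: 0.0266
```

```bash
python3 - <<'E'
from h import *
state();neckrel();w=get('wrist');capneck(w);save(w,'11.png',(130,330,220,420),3)
E
```

```text
t 23.98 pos [ 0.5423 -0.1724  0.116 ] q [-0.4394 -0.0112  1.838   0.0014  1.3045  0.3415] F [ 4.3046  2.3789 10.6269] op 0.026582776519256866
zyaw -44.76258102869183 tilt 0.5951429887644143
G in neck mm [ 8.1782  1.2461 36.4533] F neck [6.9998 4.5163 8.2293] front/up -1.9472213506205955 10.62692726920096 side 4.516331119916243 Tq [ 0.5684 -1.2408  2.3064]
bartop z pct [25.1682 30.4281 34.6786 35.7939 39.6155] disc top z [4.2221 5.745  6.4319] dot [-7.6339 24.8819  6.2077] ang -72.94373349453865
disc plane slope deg [ 11.7444 -16.8339] z0 14.981626727289092
```

Request:
{"api": "move_arm", "payload": {"increments": [[[0,0,0,0.03],[0,0,0,0.03],[0,0,0,0]]]}}

```text
t: 24.28
tool_pos: [0.5418, -0.175, 0.1176]
tool_rot: [0.679, 1.449, -0.687]
contact_force: [-3.1, -0.9, 16.7]
opening: 0.0266
```

Request:
{"api": "move_arm", "payload": {"increments": [[[0,0,0,-0.06],[0,0,0,-0.04],[0,0,0,0],[-0.06,0,0,0],[-0.08,0,0,0],[-0.08,0,0,0],[-0.08,0,0,0],[0,0,0,0]]], "gripper": 0.5}}

```text
t: 24.95
tool_pos: [0.5401, -0.1733, 0.1914]
tool_rot: [0.566, 1.488, -0.568]
contact_force: [1.1, 0.3, 0.2]
opening: 0.0428
```

```bash
python3 - <<'E'
from h import *
state();neckrel();w=get('wrist');capneck(w);save(w,'11.png',(100,300,220,420),3)
for c in('wrist','top'):
  if c=='top': t=get('top')
  for nm in ['cap_lug','cap_grip','vent_cap','vent_cap_edge','vent_hinge']:
    im=w if c=='wrist' else t
    for d in ctrl.trace(c,nm)[:1]:
      r,cc=d['pixel'];print(c,nm,d['score'],r,cc,pt(im,r,cc))
E
```

```text
t 24.95 pos [ 0.5401 -0.1733  0.1914] q [-0.4411 -0.0778  1.7725 -0.0009  1.4397  0.2846] F [1.1083 0.3137 0.1954] op 0.042849661170773636
zyaw -41.57474960003727 tilt 0.41119754201306774
G in neck mm [ 44.9505  -0.6116 102.2756] F neck [ 0.6903  0.9266 -0.1729] front/up -0.6842610985205704 0.19538367047733352 side 0.9265675168560333 Tq [ 0.0249 -0.0147  0.0443]
bartop z pct [25.593  30.9783 33.6705 34.4025 35.0771] disc top z [4.3001 5.2096 6.2692] dot [-8.1435 23.1041  6.2643] ang -70.58401428987166
disc plane slope deg [ 5.5725 -1.9379] z0 7.645111295617362
wrist cap_lug 0.9 209.9 331.0 [ 0.5508 -0.1737  0.1415]
wrist cap_grip 0.86 208.9 333.0 [ 0.5519 -0.1749  0.1389]
wrist vent_cap 0.6 26.1 405.3 [ 0.6922 -0.1065  0.1052]
wrist vent_cap_edge 0.56 25.3 410.7 [ 0.6961 -0.1086  0.106 ]
wrist vent_hinge 0.58 108.3 381.3 [ 0.6358 -0.1517  0.0697]
top cap_lug 0.51 205.3 311.2 [ 0.5269 -0.1751  0.1164]
top vent_cap 0.71 202.8 313.8 [ 0.5315 -0.1813  0.1232]
top vent_hinge 0.76 193.0 336.3 [ 0.5634 -0.2377  0.0704]
```

View pics/11.png

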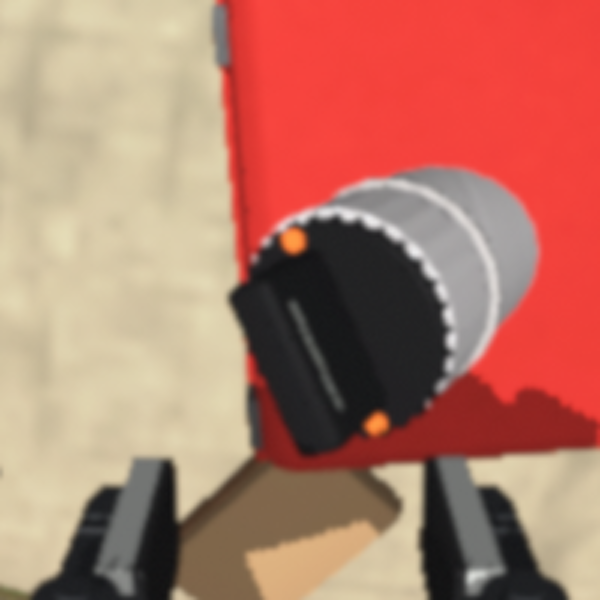

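```bash
python3 - <<'E'
from h import *
w=get('wrist');A=np.c_[xn,yn,n]
px=w['pixels'].astype(float);m=((px[...,0]>170)&(px[...,1]>60)&(px[...,1]<180)&(px[...,2]<90)&(px[...,0]-px[...,1]>60)).astype(np.uint8)
m[:, :280]=0;m[:,400:]=0;m[:150]=0;m[270:]=0
k,l,s,c=cv2.connectedComponentsWithStats(m);D=[]
for i in range(1,k):
  if s[i,4]>8:
    cc,r=c[i];o=w['T'][:3,3];v=w['T'][:3,:3]@ray(w,r,cc);p=o+v*((.0055-(o-N)@n)/(v@n));D.append((p-N)@A*1000);print(s[i,4],r,cc,D[-1],(pt(w,r,cc)-N)@A*1000)
d=D[0]-D[1];print('angle',np.degrees(np.arctan2(d[1],d[0])),'center',(D[0]+D[1])/2,np.linalg.norm(d))
P,rr,cc=cloud(w);u=(P-N)@A*1000
q=u[(np.hypot(u[:,0],u[:,1])<27)&(u[:,2]>0)&(u[:,2]<12)&(u[:,0]*np.sin(np.radians(70))+u[:,1]*np.cos(np.radians(70))>10)]
co=np.linalg.lstsq(np.c_[q[:,:2],np.ones(len(q))],q[:,2],rcond=None)[0];print(len(q),'slope',np.degrees(np.arctan(co[:2])),'z0',co[2],np.median(q[:,2]))
# vent
h=cv2.cvtColor(w['pixels'],cv2.COLOR_RGB2HSV);y=(h[...,0]>20)&(h[...,0]<35)&(h[...,1]>120)
Q,_,_=cloud(w,y);Q=Q[(np.hypot(Q[:,0]-.69,Q[:,1]+.11)<.05)&(Q[:,2]>.06)];print('vent wrist',len(Q),Q.mean(0) if len(Q) else'',Q.min(0),Q.max(0))
print('t',ctrl.get_obs()['t'])
T=np.r_[.6214,-.1645];v=(Q[:,:2]-T)@np.c_[xt,yt]*1000
for z in np.arange(.08,.13,.006):
  mm=abs(Q[:,2]-z)<.003
  if mm.any():print(round(z,3),'xt',v[mm][:,0].min(),v[mm][:,0].mean(),v[mm][:,0].max(),'yt',v[mm][:,1].min(),v[mm][:,1].max())
E
```

```text
69 170.1014492753623 301.6666666666667 [-28.0302  32.1119   5.5   ] [-68.5281  15.8178 -53.9264]
1151 157.63770634231102 346.16941789748046 [10.8928 43.5981  5.5   ] [-17.3318  30.9922 -53.0174]
53 181.24528301886792 321.39622641509436 [-10.8203  24.3975   5.5   ] [-10.2937  24.6758   6.3873]
295 219.33559322033898 392.9627118644068 [45.8556  1.2805  5.5   ] [ 21.2286 -33.775  -75.6585]
26 243.03846153846155 349.88461538461536 [ 11.3372 -23.6795   5.5   ] [ 11.4372 -23.5629   5.7083]
angle -163.55867225760792 center [-8.5687 37.855   5.5   ] 40.58248703159339
959 slope [0.173  0.1683] z0 5.313674820672307 5.385262261258532
vent wrist 603 [ 0.6948 -0.109   0.1076] [ 0.6857 -0.1194  0.0879] [ 0.7048 -0.0977  0.1227]
t 25.6
0.086 xt 20.319875221985924 20.414540475001644 20.542215535720445 yt 82.28744722123183 98.6444205138286
0.092 xt 19.978104872173958 20.933078970828863 22.30067307684293 yt 78.45959646335638 100.75701390434018
0.098 xt 16.902172601084498 20.751815084301356 23.261914526889 yt 76.56162392312238 102.39759828535922
0.104 xt 17.34565345439445 22.055859138682557 27.0863800366641 yt 76.07338812966938 101.94084228116057
0.11 xt 23.17833217682742 25.31331849455136 27.80139921966019 yt 77.97721047757359 101.12884101264335
0.116 xt 24.803935177432287 27.260264291936 31.273871717780253 yt 82.68343866679014 96.51650476423309
0.122 xt 27.581783200151484 29.21361096910303 31.019561336363946 yt 82.8881376715358 97.26365584525412
```

Request:
{"api": "move_arm", "payload": {"increments": [[[0.06,0,-0.012,0],[0.08,0,0,0],[0.08,0,0,0],[0.05,0,0,0],[0.02,0,0,0],[0,0,0,0]]]}}

```text
t: 26.1
tool_pos: [0.537, -0.1698, 0.115]
tool_rot: [0.567, 1.493, -0.566]
contact_force: [1.5, -0.0, 0.9]
opening: 0.0428
```

Request:
{"api": "move_arm", "payload": {"increments": [[[0,0,0,0],[0,0,0,0],[0,0,0,0],[0,0,0,0.04],[0,0,0,0.04],[0,0,0,0.04],[0,0,0,0.04],[0,0,0,0.04],[0,0,0,0]]], "gripper": 0.68}}

```text
t: 26.85
tool_pos: [0.542, -0.1715, 0.1204]
tool_rot: [0.798, 1.401, -0.798]
contact_force: [9.4, -1.6, 7.6]
opening: 0.0279
```

```bash
cat >> h.py <<'E'
def dots(w):
    A=np.c_[xn,yn,n];px=w['pixels'].astype(float)
    m=((px[...,0]>150)&(px[...,1]>50)&(px[...,1]<180)&(px[...,2]<90)&(px[...,0]-px[...,1]>50)).astype(np.uint8)
    k,l,s,c=cv2.connectedComponentsWithStats(m)
    for i in range(1,k):
        if s[i,4]>4:
            u=(pt(w,c[i][1],c[i][0])-N)@A*1000
            if abs(u[2]-5.5)<6 and 18<np.hypot(u[0],u[1])<33:print('dot',s[i,4],u,np.degrees(np.arctan2(u[1],u[0])))
E
python3 - <<'E'
from h import *
state();neckrel();dots(get('wrist'))
E
```

```text
t 26.85 pos [ 0.542  -0.1715  0.1204] q [-0.4366 -0.0212  1.8402 -0.0015  1.3058  0.5909] F [ 9.3736 -1.6078  7.6402] op 0.027943713708701013
zyaw -58.85321914881175 tilt 0.968186423474616
G in neck mm [ 9.4646  1.8529 40.7954] F neck [11.091   4.4674  2.4184] front/up -8.395947244496952 7.640196440627091 side 4.467422959879618 Tq [-0.8069 -2.0161  4.0166]
dot 106 [-6.9651 27.2168  6.6092] 104.35461818142122
```

Request:
{"api": "move_arm", "payload": {"increments": [[[0,0,0,0],[0,0,0,0],[0,0,0,0],[-0.06,0,0,0],[-0.08,0,0,0],[-0.08,0,0,0],[-0.08,0,0,0],[0,0,0,0],[0,0,0,0]]], "gripper": 0.45}}

```text
t: 27.65
tool_pos: [0.536, -0.1698, 0.1905]
tool_rot: [0.809, 1.414, -0.809]
contact_force: [0.2, -0.5, -1.3]
opening: 0.0471
```

```bash
python3 - <<'E'
from h import *
state();w=get('wrist');dots(w);capneck(w)
t=get('top');dots(t);dots(get('scene'))
E
```

```text
t 27.65 pos [ 0.536  -0.1698  0.1905] q [-0.439  -0.0848  1.7806 -0.0003  1.4448  0.6002] F [ 0.2432 -0.5236 -1.3341] op 0.047077479598574966
zyaw -59.543714204937494 tilt 0.05866734595800217
dot 56 [ 10.5575 -21.9677   6.368 ] -64.3313737312064
bartop z pct [25.5238 30.4105 33.6148 34.3658 34.9874] disc top z [4.9237 5.6494 6.4182] dot [-7.6477 24.2258  6.0802] ang -72.47988988124021
disc plane slope deg [ 6.3445 -1.7391] z0 8.375805561621771
dot 11 [-13.4384  23.4105   4.5622] 119.85716366755986
```

```bash
python3 - <<'E'
from h import *
w=get('wrist');A=np.c_[xn,yn,n];P,rr,cc=cloud(w);u=(P-N)@A*1000
for lo,hi in((31.5,36),(32.5,35.5)):
  q=u[(np.hypot(u[:,0],u[:,1])<30)&(u[:,2]>lo)&(u[:,2]<hi)][:,:2].astype(np.float32)
  e,v=np.linalg.eigh(np.cov(q.T));print(len(q),q.mean(0),cv2.minAreaRect(q),np.degrees(np.arctan2(v[1,1],v[0,1])))
# tank yaw from this picture: front edge
tankneck(w)
E
```

```text
995 [0.5742 3.3218] ((-0.402252197265625, 2.4738121032714844), (15.182977676391602, 45.58872604370117), 24.837493896484375) 115.5113310908068
891 [0.1523 3.1558] ((-0.696012020111084, 2.291574478149414), (14.466835021972656, 45.49209976196289), 25.00661277770996) 115.33310215522413
wrist tank 30184 ((0.622593879699707, -0.16564345359802246), (0.2633168697357178, 0.1543578952550888), 52.36542892456055)
neck plane off 0.007328257363835774 n 2075 c -0.005796843208372593 0.00023662341118324548 r 0.03133058175444603 world [ 0.5493 -0.1765  0.1284]
extents [array([-0.0285,  0.0238]), array([-0.0278,  0.03  ])]
```

Request:
{"api": "move_arm", "payload": {"increments": [[[0.06,0,0,-0.07],[0.08,0,0,-0.07],[0.08,0,0,-0.07],[0.05,0,0,0],[0.025,0,0,0],[0,0,0,0]]]}}

```text
t: 28.35
tool_pos: [0.5355, -0.1693, 0.1145]
tool_rot: [0.557, 1.5, -0.556]
contact_force: [0.5, 0.7, 0.1]
opening: 0.0471
```

Request:
{"api": "move_arm", "payload": {"increments": [[[0,0,0,0],[0,0,0,0],[0,0,0,0],[0,0,0,0.05],[0,0,0,0.05],[0,0,0,0.05],[0,0,0,0.05],[0,0,0,0]]], "gripper": 0.72, "squeeze": 40}}

```text
t: 29.02
tool_pos: [0.5415, -0.1726, 0.1231]
tool_rot: [0.786, 1.406, -0.791]
contact_force: [3.9, -0.9, 12.3]
opening: 0.0251
```

```bash
python3 - <<'E'
from h import *
state();neckrel();dots(get('wrist'))
E
```

```text
t 29.02 pos [ 0.5415 -0.1726  0.1231] q [-0.4372 -0.0239  1.838  -0.0046  1.3112  0.5782] F [ 3.8616 -0.9241 12.2999] op 0.025143097657282024
zyaw -58.11507828640725 tilt 0.9669083122596912
G in neck mm [11.0006  0.7961 43.0686] F neck [9.2841 1.6334 8.8422] front/up -3.619078928218481 12.299898860368188 side 1.6334355365241329 Tq [-1.2846 -0.9324  3.5263]
```

Request:
{"api": "move_arm", "payload": {"increments": [[[0,0,0,0],[0,0,0,0],[0,0,0,0],[-0.06,0,0,0],[-0.08,0,0,0],[-0.08,0,0,0],[-0.08,0,0,0],[0,0,0,0],[0,0,0,0]]], "gripper": 0.45}}

```text
t: 29.82
tool_pos: [0.5361, -0.1698, 0.1916]
tool_rot: [0.798, 1.418, -0.798]
contact_force: [0.6, -0.1, -0.1]
opening: 0.047
```

```bash
cat >> h.py <<'E'
def bar(w):
    A=np.c_[xn,yn,n];P,rr,cc=cloud(w);u=(P-N)@A*1000
    q=u[(np.hypot(u[:,0],u[:,1])<30)&(u[:,2]>31.5)&(u[:,2]<36)][:,:2].astype(np.float32)
    e,v=np.linalg.eigh(np.cov(q.T));print('bar',len(q),q.mean(0),cv2.minAreaRect(q),np.degrees(np.arctan2(v[1,1],v[0,1])))
E
python3 - <<'E'
from h import *
state();w=get('wrist');dots(w);bar(w);capneck(w)
E
```

```text
t 29.82 pos [ 0.5361 -0.1698  0.1916] q [-0.439  -0.0855  1.7794  0.      1.4467  0.585 ] F [ 0.5811 -0.0503 -0.0904] op 0.04700878980572102
zyaw -58.67180218687493 tilt 0.05821088448840106
dot 47 [ 10.234  -21.085    6.3869] -64.10958432510046
bar 963 [0.3927 3.9904] ((-0.3251957893371582, 3.539632797241211), (15.106884002685547, 45.645687103271484), 24.404130935668945) 114.99819949349639
bartop z pct [25.2069 30.1831 33.6452 34.3579 34.9934] disc top z [4.6277 5.497  6.4934] dot [-9.2652 25.1213  6.1253] ang -69.75507464516174
disc plane slope deg [ 5.8434 -0.4832] z0 7.588875734919785
```

Request:
{"api": "move_arm", "payload": {"increments": [[[0,0,0,-0.077],[0,0,0,-0.077],[0,0,0,-0.078],[0,0.083,0.0676,0],[0,0.083,0.0676,0],[0,0.083,0.0676,0],[0,0.083,0.0676,0],[0,0.083,0.0676,0],[0,0.083,0.0676,0],[0,0.083,0.0676,0],[0,0,0,0],[0,0,0,0]]], "gripper": 1}}

```text
t: 30.87
tool_pos: [0.7177, -0.1264, 0.1872]
tool_rot: [0.515, 1.514, -0.516]
contact_force: [-0.6, 0.1, -0.8]
opening: 0.0002
```

```bash
cat >> h.py <<'E'
def vent(w):
    h=cv2.cvtColor(w['pixels'],cv2.COLOR_RGB2HSV);y=(h[...,0]>20)&(h[...,0]<35)&(h[...,1]>120)
    Q,_,_=cloud(w,y);Q=Q[(np.hypot(Q[:,0]-.685,Q[:,1]+.105)<.05)&(Q[:,2]>.06)]
    v=(Q[:,:2]-np.r_[.6214,-.1645])@np.c_[xt,yt]*1000
    print('vent',w['name'],len(Q))
    if len(Q):print('z',Q[:,2].min(),np.median(Q[:,2]),Q[:,2].max(),'xt',v[:,0].min(),v[:,0].max(),'yt',v[:,1].min(),v[:,1].max())
def tanktool():
    o,M=state();p=np.array(o['tool_pos']);print('tip in tank',(p[:2]-np.r_[.6214,-.1645])@np.c_[xt,yt]*1000,'tip z',p[2]+.025)
E
python3 - <<'E'
from h import *
tanktool()
for c in('wrist','top','scene'):
  w=get(c);vent(w)
E
```

```text
t 30.87 pos [ 0.7177 -0.1264  0.1872] q [-0.2763  0.3079  1.3623 -0.0002  1.477   0.3818] F [-0.5711  0.0574 -0.8102] op 0.00020729575694218759
zyaw -37.70336932406025 tilt 0.3181206486329168
tip in tank [52.7942 89.0537] tip z 0.21221798267763076
vent wrist 293
z 0.07234094812501912 0.1092383491554928 0.12230007649376728 xt 12.181321768924608 31.595668919422856 yt 80.50233654926349 104.4367704985708
vent top 0
vent scene 109
z 0.08624060175102743 0.10336702744281201 0.12044526767169395 xt 15.974640241663542 31.55508922208017 yt 75.69828564346072 98.87288765435603
```

Request:
{"api": "move_arm", "payload": {"increments": [[[0.083,0,0,0],[0.083,0,0,0],[0.083,0,0,0],[0.083,0,0,0],[0.083,0,0,0],[0,0,0,0],[0,0,0,0],[0,0,-0.029,0],[0,0,-0.029,0],[0,0,-0.029,0],[0,0,-0.029,0],[0,0,-0.029,0],[0,0,-0.029,0],[0,0,-0.029,0],[0,0,-0.029,0],[0,0,0,0],[0,0,0,0]]]}}

```text
t: 32.43
tool_pos: [0.6721, -0.0911, 0.087]
tool_rot: [0.515, 1.509, -0.515]
contact_force: [-0.8, -0.6, -0.4]
opening: -0.0
```

```bash
python3 - <<'E'
from h import *
tanktool()
for c in('wrist','scene'):
  w=get(c);vent(w)
E
```

```text
t 32.43 pos [ 0.6721 -0.0911  0.087 ] q [-0.2444  0.272   1.5785  0.0001  1.2918  0.4138] F [-0.8124 -0.6384 -0.4208] op -2.4820573954518847e-05
zyaw -37.713660925186325 tilt 0.035667212135904604
tip in tank [-4.8653 89.0516] tip z 0.11200828354166201
vent wrist 1221
z 0.06939433240637807 0.09472219666054693 0.1258924177690407 xt -7.74367854441114 22.533710675159494 yt 78.51748190969404 105.11567953441153
vent scene 22
z 0.0744222301259031 0.09865789962118937 0.10760292478892608 xt -14.791661850851268 15.573410214017233 yt 76.49520165457044 93.851908476005
```

Request:
{"api": "move_arm", "payload": {"increments": [[[0.016,0,0,0],[0.016,0,0,0],[0.016,0,0,0],[0.016,0,0,0],[0.016,0,0,0],[0.016,0,0,0],[0.012,0,0,0],[0,0,0,0],[0,0,0,0]]]}}

```text
t: 33.28
tool_pos: [0.6727, -0.0916, 0.0666]
tool_rot: [0.515, 1.51, -0.516]
contact_force: [-15.7, 3.3, 27.9]
opening: 0.0001
```

```bash
python3 - <<'E'
from h import *
tanktool()
E
```

```text
t 33.28 pos [ 0.6727 -0.0916  0.0666] q [-0.2447  0.2953  1.5869 -0.0005  1.2611  0.4138] F [-15.7046   3.308   27.9171] op 0.0001316354547187152
zyaw -37.72155437072781 tilt 0.0983397043666348
tip in tank [-4.0601 89.0026] tip z 0.09160525923661983
```

Request:
{"api": "move_arm", "payload": {"increments": [[[-0.05,0,0,0],[-0.08,0,0,0],[-0.08,0,0,0],[-0.08,0.06,0.04,0],[-0.08,0.08,0.06,0],[0,0.08,0.06,0],[0,0,0,0],[0,0,0,0]]]}}

```text
t: 33.95
tool_pos: [0.7384, -0.0723, 0.1519]
tool_rot: [0.515, 1.509, -0.515]
contact_force: [-0.3, -0.1, -0.1]
opening: -0.0001
```

```bash
python3 - <<'E'
from h import *
tanktool()
w=get('wrist');a=get('scene')
r,c=map(int,proj(w,np.r_[np.r_[.6214,-.1645]+.002*xt+.089*yt,.087]));print(r,c)
for i in(w,a):vent(i)
x=w['pixels'][max(0,r-60):r+60,max(0,c-60):c+60]
cv2.imwrite('pics/12.png',np.hstack([cv2.resize(x,(390,390))[...,::-1],cv2.resize(a['pixels'][130:250,220:340],(390,390))[...,::-1]]))
E
```

```text
t 33.95 pos [ 0.7384 -0.0723  0.1519] q [-0.1977  0.3573  1.3608 -0.0002  1.424   0.4603] F [-0.2751 -0.1005 -0.1444] op -8.034206186353881e-05
zyaw -37.697799090713254 tilt 0.03469088070541454
tip in tank [ 36.0801 144.5102] tip z 0.1768885561837049
270 280
vent wrist 807
z 0.07282087353755129 0.08865787184392546 0.09085296079535574 xt -19.66779347729441 14.726704951800844 yt 76.91792827588282 104.78777757663293
vent scene 0
```

View pics/12.png

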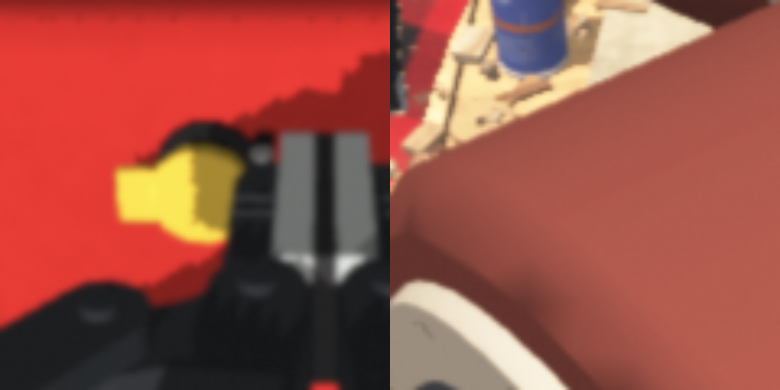

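```bash
python3 - <<'E'
from h import *
w=get('wrist')
h=cv2.cvtColor(w['pixels'],cv2.COLOR_RGB2HSV);y=(h[...,0]>20)&(h[...,0]<35)&(h[...,1]>120)
Q,_,_=cloud(w,y);v=(Q[:,:2]-np.r_[.6214,-.1645])@np.c_[xt,yt]*1000
m=(Q[:,2]>.08)&(Q[:,2]<.1)&(abs(v[:,1]-90)<16)&(abs(v[:,0])<25);v=v[m];z=Q[m,2]*1000
w_=np.ones(len(z));A=np.c_[v,np.ones(len(z))]
for _ in range(20):
  co=np.linalg.lstsq(A*w_[:,None],z*w_,rcond=None)[0];w_=1/np.maximum(.3,abs(A@co-z))**.5
print(len(z),'slope xt,yt deg',np.degrees(np.arctan(co[:2])))
for x in range(-20,20,5):
  s=abs(v[:,0]-x)<2.5
  if s.any():print(x,np.median(z[s]),s.sum())
t=get('top');dots(t);vent(t)
E
```

```text
777 slope xt,yt deg [ 0.017  -1.0529]
-20 88.55767361764268 26
-15 88.55324029685764 86
-10 88.58994011619743 98
-5 88.57677463620456 132
0 88.59315692358791 167
5 88.49948404318958 171
10 88.595716824728 87
15 87.26166978559255 10
vent top 129
z 0.0731578928488601 0.08825691594005036 0.09458180161073915 xt -17.326600433318635 22.93723207442133 yt 73.55345822478621 99.66054152869577
```

```bash
python3 -c "
from station import ctrl
print(ctrl.finish_job(), ctrl.get_obs()['t'])"
```

```text
the job is handed in; nothing more can be done
the job is handed in; nothing more can be done
```

The filler cap is in the neck and twisted clockwise to the stop, and the vent flip cap was pressed shut after that. I handed the job in at about 34 s of the 59 s allowed; no verdict was reported.

**How it went:**
- **Grip:** I picked the cap up by its grip bar. My first attempt closed on nothing: the fingertips measured about 25 mm behind the reported TCP, not 14 mm ahead as described. I went 39 mm lower and it held.
- **Tilt:** The tool can only point straight down, so I pressed the cap on the tank's front edge, which tilted it only about 9 of the 30 degrees needed. I then put its lugs part-way into the slots and loosened the grip, and it dropped square into the neck.
- **Twist:** I turned it first gripped, then with the fingers held loosely round the bar.

**Last checks:**
- **Seating:** Before the twist the disc was flat to 0.3 degrees and about 0.4 mm proud of full depth. After it, the bar top and the disc next to the bar still agreed with full depth to about 0.5 mm. A rough whole-disc fit gave 6 degrees of tilt; I put that down to bar points in the fit.
- **Twist angle:** The checks disagree a little. I measured 65 to 68 degrees against the nominal 70. A second hard push (about 3.5 to 4 Nm) did not move it further, so I take it to be at the stop. I did not measure the cap again after closing the vent; the arm did not go near it.
- **Vent cap:** It lies flat, 0.02 degrees along its length, with its top 88.6 mm above the bench.
- **Surroundings:** I did not aim any move at the tools and materials and felt no contact with them, but I did not measure their positions again at the end. The gripper was clear of everything at hand-in.

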